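Fit the insert and the interlocked heat guard of a dry-block calibrator

ROBOT

A 6-joint arm with a two-finger parallel gripper is mounted at the origin on a cart in front of the work surface, level with it; the furniture and walls round the work are solid. World frame = base frame: x ahead of the robot, y to its left, z up, the work surface at z = 0. Lengths are in mm, angles in degrees, forces in N, time in s.
With the tool pointing down it reaches from about 300 to 850 mm from the base axis. Payload 4.2 kg.
Tool frame: the origin (TCP) lies on the centre line of the jaws, within the pads' length; the fingertips stand env.nose_length ahead of it and the grasp point (between the pads) lies 2 mm behind it (env.nose_length is the distance from the TCP to the fingertips, in mm); z points along the fingers, y is the direction in which the jaws open and shut (so a half turn about z gives the same grasp; the last joint's range is limited). The gripper opens to 91 mm and grips with 3 to 60 N. Pads are 32 mm wide; open, the fingers measure 118 mm over their backs; the gripper's body (76 mm by 178 mm) begins 60 mm behind the grasp point.
Start: joints at [73.339, 18.312, 89.639, -0, 72.044, -1.146], TCP at [153.815, 554.06, 230.976] pointing down, gripper open.
Joint ranges: [-177.97, 177.97], [-48.28, 115.42], [12.27, 149.76], [-77.06, 257.06], [2.81, 150.46], [-146.56, 146.56]. Speed limits (degrees/s): [147.25, 147.25, 180, 180, 180, 180].

INTERFACE

Orientations are given as [roll, pitch, yaw] about the fixed x, y, z axes, in that order (R = Rz(yaw) Ry(pitch) Rx(roll)).
In Python, from workcell import env gives the robot as it stands. The module is installed in compiled form; this text tells all that it offers.
- The arm moves only by the tool jog_arm, never from a script. Its argument "deltas" is a list that holds one entry, the list of rows, each a list of 5 numbers: the shift along the tool's x, y, z in m, then the turn about the tool's z in degrees, then the finger opening in m, from 0 to 0.0912. A call has 1 to 20 rows; each row is the pose to reach, as a shift and turn from the pose commanded when the call began, along the tool's axes at that moment; what a row does not reach only later rows make up. A row lasts 1/12 s, in which the tool goes at most 41.7 mm and 7.16 degrees, less where a joint would pass 70% of its speed; a pose out of reach is approached as far as the arm can. A call with a gripper value outside its range is refused whole. The fingers move at their own pace and stop on an object; "grip_force" is the grip in N (left out, the last holds). Time passes only in rows, so rows that repeat a pose let the fingers close. It gives the time, the measured TCP pose, the force and the opening at its end, in the units of the state.
- env.state(): the state, without advancing time (a new reading comes with each control period).
- env.grab_frame(name): name is "scene" or "top" or "wrist"; returns the picture (480x640x3 uint8, red, green, blue); there is no depth.
- env.camera_params(name): a dict with "fx", "fy", "cx", "cy" (pixels), "xyz" and "orientation" of the camera in the world. Camera axes: x right, y down, z forward; pixel columns grow to the right and rows downward; lengths in mm; the calibration is good to about 2 mm. A picture is of the moment at which its call begins: read the wrist's pose just before it. camera_params takes no time and is no camera call; for the wrist camera it gives the pose at the moment of the call.
- env.job_done(): hands the job in, once; it reports no verdict.
Trained networks look in the newest picture that a camera, given by its name, has taken for a name from the list of things; names that differ only in an ending like _2 or _b are one class to them, and where a whole thing is asked for, a point or a joint stands for the part that bears it (a point fixed in the world has none). Each returns a list of dicts, best first, with "conf" (0 to 1); they miss things now and then, are a little off and sometimes report something else, mostly with a low value. They report only what shows in the picture. A call takes as long as a camera call.
- env.look_for(camera, label): "xyz" ([x, y, z] in mm, in world coordinates, good to about 4 mm: the middle of the surface that is visible of it).
The state is a dict: "time_s": time; "qpos": joint angles; "qvel": joint speeds; "effort": joint torques, N m; "ee_pos": TCP position; "ee_rot": TCP orientation; "force": force on the tool from outside, world axes, zero at the start; "torque": the same for the moment, N m; "gripper_width": finger opening in mm.
Only numpy, scipy, OpenCV 4.12 (cv2) and the standard library are available. Lean on these libraries where they do the work, as an engineer would, in place of code of your own. Each camera call takes 0.05 s, during which the arm holds its last target.

TASK

Get the dry-block calibrator ready to heat: take the wider of the two metal inserts from the caddy and put it in the well, tipping its bottom edge in first against the sprung shoe, then standing it upright and sliding it fully home. Then put the heat guard over it, flat on the deck, with its tongue fully in the interlock switch. Leave the slim insert in the caddy, and let go of everything at the end.

Things in the scene. Friction and masses are not known exactly. Their poses are not given: they have to be found in the camera images.
- well_mouth (a point): Calibrator: fixed white box, 180 mm (x) by 200 mm (y), sloping control panel on its -x side, flat deck 100 mm above the worktop. This point: centre of the well's mouth, level with the deck; z up, +x from panel to back. The well is a round vertical bore 27.6 mm wide, 60 mm deep, flat floor, sharp rim. The deck is free for 48 mm round its axis.
- shoe (a joint): Sprung brass shoe in the bore's +y side (away from the switch), 12 mm wide, 12 mm high, its square flat top 1 mm below the mouth. 0 = at rest, standing 6 mm into the bore; grows (m) as it is pushed back along +y, 0.006 = flush with the wall. 0.7 N starts it, 1.2 N makes it flush. It presses the insert to the -y wall; an insert lowered upright lands on its top and stops.
- shoe_face (a point): Middle of the shoe's top front edge (its face looks to -y), moves with the shoe. The way in: lean the insert's top towards the shoe (to +y, 15 to 25 degrees), so that its +y bottom edge is lowest; lower that edge 6 to 8 mm into the gap on the shoe's -y side, draw it to +y to push the shoe back almost flush, stand the insert upright, slide it down.
- insert_mid (a point): Wide insert: loose plain aluminium cylinder, 26 mm in diameter, 102 mm long, 1.5 mm chamfer on the foot, three probe holes in its top; 0.15 to 0.31 kg. Point on its axis half-way up; z up along the axis. Stands in either of the caddy's two holes. When home, 42 mm of it stand above the deck: grip it there, near the top.
- insert_foot (a point): Centre of the wide insert's bottom face, 51 mm below insert_mid on its axis.
- slim_mid (a point): Slim insert, for another calibrator: 20 mm in diameter, 102 mm long, one probe hole in its top; point on its axis half-way up. It stands in the caddy's other hole and stays there.
- caddy_top (a point): Centre of the top face of the fixed grey caddy, 110 mm (x) by 50 mm (y), 32 mm high. Its two round holes, 30.5 mm wide, 25 mm deep, lie 31 mm to either side along x; the inserts stand upright on their floors, 77 mm showing.
- guard_handle (a point): Heat guard: loose slotted steel box open below, 84 x 84 mm, roof 65 mm above its rim (62 inside), 0.25 to 0.49 kg, stands on its rim; z up. Point: middle of its black handle bar, 74 mm long along y, 12 x 12 mm, 97 mm above the rim, 26 mm free below it. In place, the guard's middle is over the well's axis and its x along the calibrator's x.
- guard_tongue (a point): Middle of the lower end of the guard's flat steel tongue, 16 mm wide (x), 5 mm thick (y), rounded at the end, hanging straight down 67 mm to the -y side of the guard's middle; this end is 10 mm above the guard's rim and 87 mm below the middle of the handle bar.
- slot_mouth (a point): Centre of the slot's mouth in the top of the black interlock switch, 34 x 26 mm, 36 mm high, fixed on the deck 67 mm to the -y side of the well's axis. The slot is 20 mm (x) by 9 mm (y), straight down, 32 mm deep. With the guard flat on the deck the tongue's end is 26 mm below this point.
- interlock (a joint): Spring follower in the slot, its top 20 mm below the mouth at rest (0); grows (m) as the tongue presses it down (about 1 N), 0.006 with the guard flat on the deck, stop at 0.008.

How it is judged:
By the outcome, as a careful person would: the job done as asked, in the order asked, and still so for the second after the job is handed in, with the robot touching nothing.
It also fails if it takes over 69 s, if anything falls off the work surface, if the arm or the gripper's body presses on something with over 40 N, if the wrist force passes 120 N, or if a joint passes its speed limit or range.

## Working session

There is one attempt and no reset: what is moved stays moved. The work goes in short steps, Python scripts to look and compute and a tool call to move; the robot and the scene stay as the last step left them, time stands still between calls to the robot, and variables do not carry over. Pictures are saved under pics/ and viewed, and the job is handed in when it is done.

Besides the shell and the picture viewer there is one more tool, called after "Request:" by a JSON object that holds its "fn" and its "kwargs", one argument or row to a line. jog_arm: Moves the arm, as the interface text tells. Its arguments: {"type":"object","properties":{"deltas":{"type":"array"},"grip_force":{"type":"number"}},"required":["deltas"]}

```bash
mkdir -p pics; ls -la
cat > h.py <<'E'
import numpy as np, cv2
from scipy.spatial.transform import Rotation as R
from workcell import env
def snap(cam,name):
    im=env.grab_frame(cam); cv2.imwrite(f'pics/{name}.png',cv2.cvtColor(im,cv2.COLOR_RGB2BGR)); return im
def cam(c):
    p=env.camera_params(c); o=p['orientation']
    return p
def Rc(p): return R.from_euler('xyz',p['orientation'],degrees=True).as_matrix()
def proj(p,X):
    c=Rc(p).T@(np.array(X,float)-np.array(p['xyz'])); return np.array([p['fx']*c[0]/c[2]+p['cx'],p['fy']*c[1]/c[2]+p['cy']])
def ray(p,u,v):
    d=Rc(p)@np.array([(u-p['cx'])/p['fx'],(v-p['cy'])/p['fy'],1]); return np.array(p['xyz']),d/np.linalg.norm(d)
def onz(p,u,v,z):
    o,d=ray(p,u,v); return o+d*(z-o[2])/d[2]
E
python3 - <<'E'
from h import *
print(env.nose_length, env.state())
for c in ['scene','top','wrist']:
    print(c,env.camera_params(c)); snap(c,c+'0')
for l in ['well_mouth','insert_mid','slim_mid','caddy_top','guard_handle','slot_mouth','shoe_face','guard_tongue']:
    for c in ['scene','top']:
        print(l,c,[(np.round(d['xyz']),round(d['conf'],2)) for d in env.look_for(c,l)[:3]])
print(env.state()['time_s'])
E
```

```text
total 12
drwxr-xr-x  3 agent agent 4096 Dec  6 12:07 .
drwxr-xr-x 23 root  root  4096 Dec  6 12:07 ..
drwxr-xr-x  2 agent agent 4096 Dec  6 12:07 pics
17.0 {'time_s': 0.0, 'qpos': array([ 7.33387530e+01,  1.83508828e+01,  8.97087943e+01, -2.22780890e-03,
        7.20447205e+01, -1.14704172e+00]), 'qvel': array([-0.03261821,  0.05534182,  0.07166878,  0.06903782, -0.03772326,
        0.08516612]), 'effort': array([-4.85406108e-04, -4.12454259e+01, -2.31976211e+01,  7.28030805e-02,
        4.57289396e-02, -1.44468158e-04]), 'ee_pos': array([153.67694233, 553.56225257, 230.1116926 ]), 'ee_rot': array([-1.79895581e+02,  2.77664812e-05,  1.64486483e+02]), 'force': array([-0.40605935,  0.05800442,  0.97834313]), 'torque': array([ 0.02152018, -0.0028851 , -0.0370912 ]), 'gripper_width': 91.08765013399875}
scene {'fx': 527.2337365032457, 'fy': 527.2337365032457, 'cx': 326.76010455444657, 'cy': 237.63023918555817, 'xyz': array([ -40.51403427, -266.35459084,  882.25755264]), 'orientation': array([-1.41499580e+02,  1.30520646e-01, -6.25831609e+01])}
top {'fx': 578.9331720925538, 'fy': 578.93317
[... 673 characters left out ...]
.]), 0.6)]
slim_mid scene [(array([ 487., -230.,   85.]), 0.76)]
slim_mid top [(array([ 489., -221.,   99.]), 0.71)]
caddy_top scene [(array([ 435., -234.,   33.]), 0.9)]
caddy_top top [(array([ 460., -222.,   34.]), 0.97), (array([550.,   7.,  94.]), 0.18)]
guard_handle scene [(array([478., 277.,  64.]), 0.73), (array([ 486., -227.,   87.]), 0.43)]
guard_handle top []
slot_mouth scene [(array([517.,  -5.,  98.]), 0.56), (array([ 418., -239.,   86.]), 0.29)]
slot_mouth top [(array([547.,   5.,  96.]), 0.85)]
shoe_face scene []
shoe_face top []
guard_tongue scene [(array([474., 276.,  67.]), 0.96)]
guard_tongue top [(array([486., 284.,  65.]), 0.85), (array([ 460., -221.,   34.]), 0.25)]
0.95
```

View pics/scene0.png

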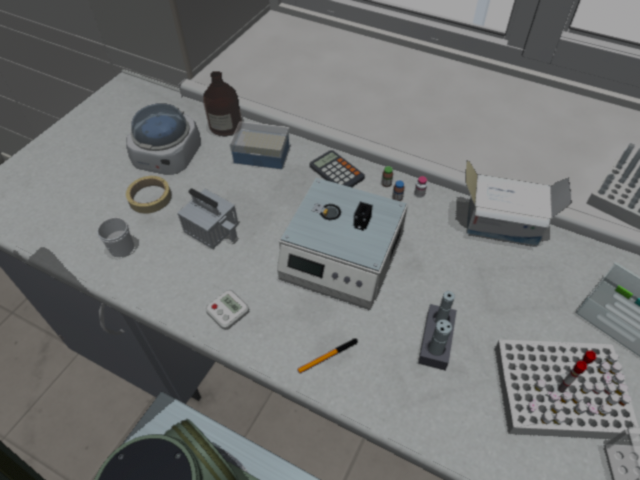

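View pics/top0.png

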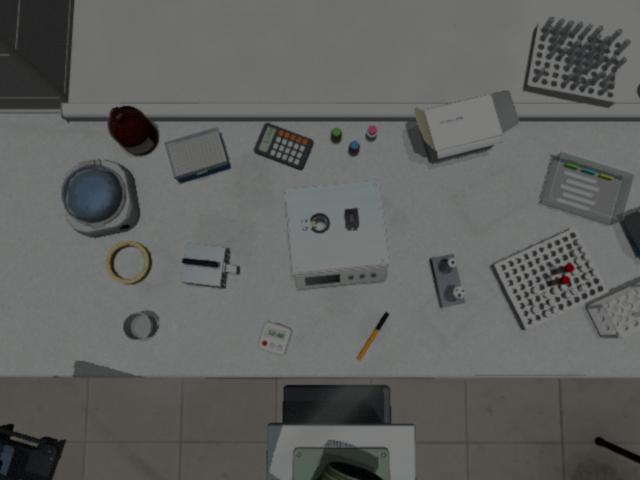

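View pics/wrist0.png

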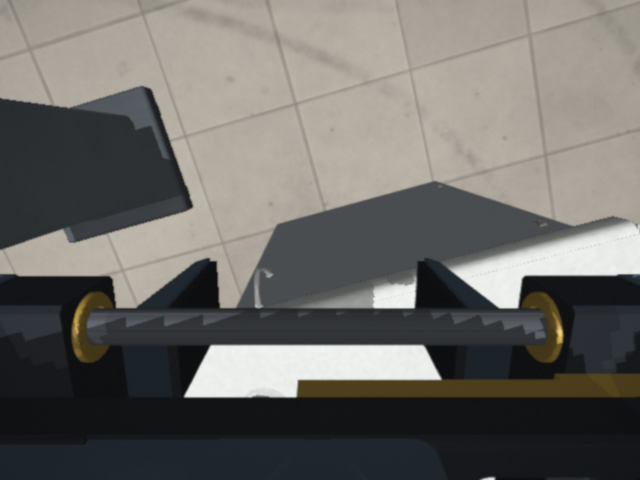

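Run:
```python
import cv2,numpy as np
a=cv2.imread('pics/scene0.png');b=cv2.imread('pics/top0.png')
f=lambda im,x,y,w,h,s:cv2.resize(im[y:y+h,x:x+w],None,fx=s,fy=s,interpolation=cv2.INTER_CUBIC)
cv2.imwrite('pics/c1.png',f(a,270,170,150,140,5)); cv2.imwrite('pics/c2.png',np.hstack([f(a,400,280,70,95,6),f(b,420,240,70,95,6)[:,:380]]))
cv2.imwrite('pics/c3.png',f(b,275,175,130,120,5)); cv2.imwrite('pics/c4.png',np.hstack([f(a,170,170,80,85,5),f(b,170,230,80,85,5)]))
```

```text
(no output)
```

View pics/c1.png

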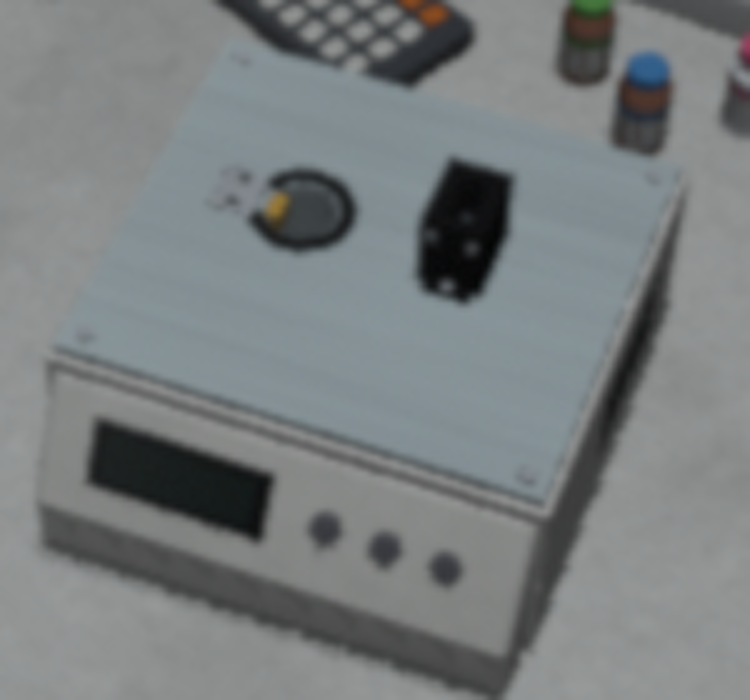

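View pics/c2.png

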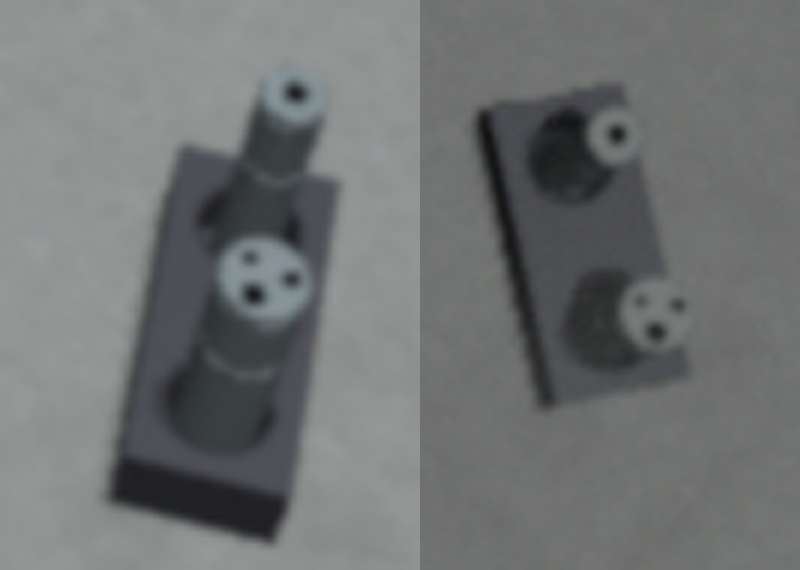

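View pics/c3.png

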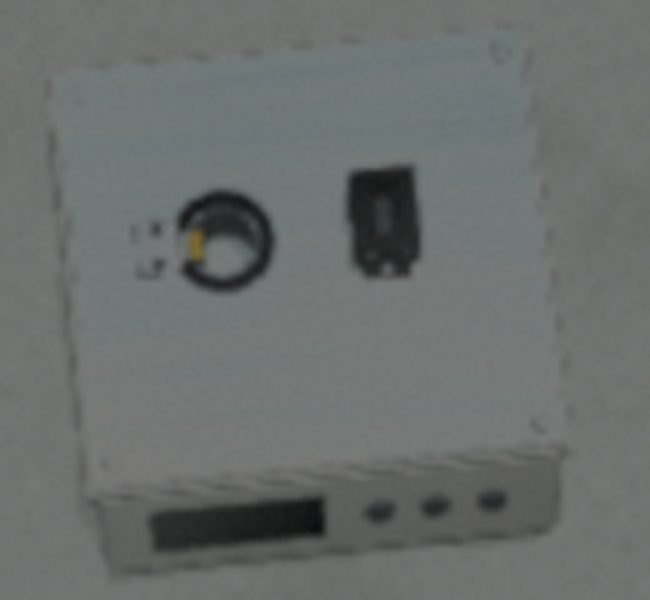

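View pics/c4.png

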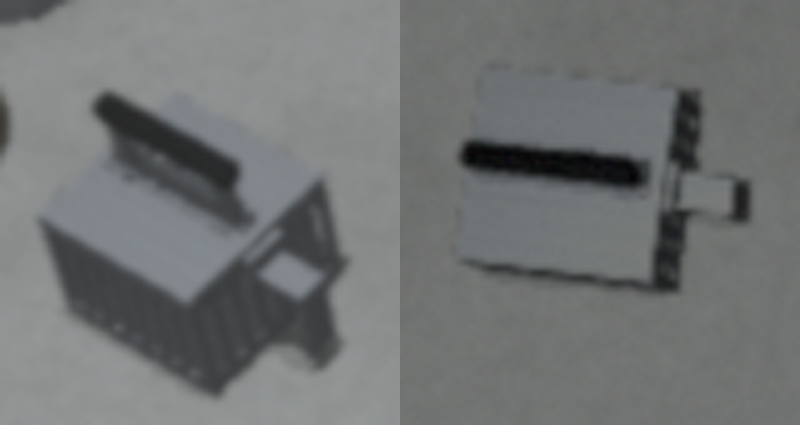

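Run:
```python
from h import *
T=env.camera_params('top');S=env.camera_params('scene')
def t(ox,oy,s,pts,z,P,off=0):
    return np.array([onz(P,ox+(u-off)/s,oy+v/s,z) for u,v in pts])
def ang(a,b): d=b-a; return np.degrees(np.arctan2(d[1],d[0]))
np.set_printoptions(precision=1,suppress=True)
for nm,o,P,c,w in [('top',(275,175,5),T,[(50,72),(525,32),(565,455),(92,500)],[(225,241)]),('scene',(270,170,5),S,[(230,42),(685,178),(545,508),(52,350)],[(303,209)])]:
    q=t(*o,c,100,P); print(nm,'deck',q[:,:2].tolist(),'ctr',q.mean(0)); print(' yaw',ang(q[1],q[0])-90,ang(q[2],q[3])-90,ang(q[3],q[0]),ang(q[2],q[1]),'len',[np.linalg.norm(q[i]-q[(i+1)%4]) for i in range(4)])
    print(' well',t(*o,w,100,P))
print('slot top',t(275,175,5,[(383,217)],136,T), 'scene', t(270,170,5,[(468,215)],136,S))
print('insert top',onz(T,459.2,292.2,109),onz(S,444,326.2,109)); print('slim',onz(T,420+(613-420)/6,240+136/6,109),onz(S,400+294/6,280+95/6,109))
q=t(420,240,6,[(485,108),(620,85),(690,375),(545,405)],32,T,420);print('caddy',q,q.mean(0),ang(q[3],q[0]),ang(q[2],q[1]))
q=t(170,230,5,[(480,65),(685,90),(655,285),(458,260)],65,T,400);print('roof',q,q.mean(0),ang(q[1],q[0])-90,ang(q[2],q[3])-90)
q=t(170,230,5,[(462,153),(640,174)],103,T,400);print('handle',q,q.mean(0),ang(q[1],q[0])-90)
q=t(170,170,5,[(38,215),(180,97),(325,180),(188,302)],65,S);print('roofS',q,q.mean(0))
q=t(170,170,5,[(103,102),(232,175)],103,S);print('handleS',q,q.mean(0),ang(q[1],q[0])-90)
W=env.camera_params('wrist'); s=env.state(); Rt=R.from_euler('xyz',s['ee_rot'],degrees=True).as_matrix()
print('tcp in wrist',proj(W,s['ee_pos']),'tip',proj(W,s['ee_pos']+Rt@[0,0,17])); print('campos in tool',Rt.T@(W['xyz']-s['ee_pos'])); print(Rt.T@Rc(W))
```

```text
top deck [[645.3651390774496, 117.93145027555337], [662.7567045841608, -81.53893208778132], [483.88614632952977, -96.20466753656174], [464.9970175309918, 98.68339534840618]] ctr [564.3   9.7 100. ]
 yaw 4.982944085553143 5.5359848900464215 6.091288530785422 4.687240745270301 len [np.float64(200.22712101748147), np.float64(179.47077869830784), np.float64(195.80131828418052), np.float64(181.39224594418653)]
 well [[573.4  44.3 100. ]]
scene deck [[640.6188439038506, 114.2103261132508], [656.6760245248528, -82.68875746475686], [484.77021798314536, -97.972644441212], [465.7461644010822, 96.94808239750671]] ctr [562.    7.6 100. ]
 yaw 4.662171464205343 5.574351688512095 5.637586274680417 5.080722543126156 len [np.float64(197.55273261424338), np.float64(172.58390285268206), np.float64(195.84689011068724), np.float64(175.72261975790053)]
 well [[572.3  45.  100. ]]
slot top [[576.5 -20.1 136. ]] scene [[569.9 -25.8 136. ]]
insert top [ 429.4 -239.4  109. ] [ 427.6 -239.8  109. ]
slim [ 489.9 -226.7  109. ] [ 487.6 -227.5  109. ]
caddy [[ 509.3 -196.9   32. ]
 [ 517.8 -246.3   32. ]
 [ 412.4 -268.7   32. ]
 [ 401.6 -216.2   32. ]] [ 460.3 -232.    32. ] 10.143142862692024 12.01000680208417
roof [[536.7 330.8  65. ]
 [526.1 243.   65. ]
 [442.7 253.7  65. ]
 [453.2 337.4  65. ]] [489.7 291.2  65. ] -6.93411766271376 -7.141127848015628
handle [[494.2 327.5 103. ]
 [485.6 253.9 103. ]] [489.9 290.7 103. ] -6.677465629118146
roofS [[452.3 337.3  65. ]
 [534.2 324.7  65. ]
 [522.7 243.   65. ]
 [442.6 255.3  65. ]] [487.9 290.1  65. ]
handleS [[490.8 323.4 103. ]
 [481.8 253.7 103. ]] [486.3 288.6 103. ] -7.326961338516867
tcp in wrist [320.1 308.2] tip [319.8 293.1]
campos in tool [  68.3   -1.4 -153.2]
[[-0.  -1.  -0.2]
 [ 1.  -0.   0. ]
 [-0.  -0.2  1. ]]
```

```bash
cat >> h.py <<'E'
def d(cmd,tgt):
    """cmd,tgt=(x,y,z,yaw) -> tool deltas (m), turn deg"""
    a=np.radians(cmd[3]); v=np.array(tgt[:3])-np.array(cmd[:3])
    tx=np.array([np.cos(a),np.sin(a),0]); ty=np.array([np.sin(a),-np.cos(a),0])
    return np.round([tx@v/1000,ty@v/1000,-v[2]/1000,cmd[3]-tgt[3]],4)
E
python3 - <<'E'
from h import *
print(d((153.8,554.06,230.98,164.486),(428.5,-239.6,160,95.2)))
print(env.state()['time_s'])
E
```

```text
[-0.477  -0.6913  0.071  69.286 ]
0.95
```

Request:
{"fn": "jog_arm", "kwargs": {
  "deltas": [
    [[-0.477,-0.6913,0.02,69.3,0.05],[-0.477,-0.6913,0.02,69.3,0.05],[-0.477,-0.6913,0.02,69.3,0.05],[-0.477,-0.6913,0.02,69.3,0.05],[-0.477,-0.6913,0.02,69.3,0.05],[-0.477,-0.6913,0.02,69.3,0.05],[-0.477,-0.6913,0.02,69.3,0.05],[-0.477,-0.6913,0.02,69.3,0.05],[-0.477,-0.6913,0.02,69.3,0.05],[-0.477,-0.6913,0.02,69.3,0.05],[-0.477,-0.6913,0.02,69.3,0.05],[-0.477,-0.6913,0.02,69.3,0.05],[-0.477,-0.6913,0.02,69.3,0.05],[-0.477,-0.6913,0.02,69.3,0.05],[-0.477,-0.6913,0.02,69.3,0.05],[-0.477,-0.6913,0.02,69.3,0.05],[-0.477,-0.6913,0.04,69.3,0.05],[-0.477,-0.6913,0.07,69.3,0.05],[-0.477,-0.6913,0.071,69.3,0.05],[-0.477,-0.6913,0.071,69.3,0.05]]
  ],
  "grip_force": 12
}}

```text
time_s: 2.62
ee_pos: [423.9, -227.7, 165.2]
ee_rot: [179.9, 0.0, 95.1]
force: [0.2, 1.0, -0.1]
gripper_width: 49.8
```

Run:
```python
from h import *
s=env.state(); P=env.camera_params('wrist'); im=snap('wrist','w1'); snap('top','t1')
s2=env.state(); print(s['ee_pos'],s2['ee_pos'],s2['ee_rot'],s2['time_s']); np.set_printoptions(suppress=True)
print(P['xyz'],P['orientation']); print('ins top pred',proj(P,[428.5,-239.6,109]),'slim',proj(P,[488.7,-227.1,109]))
print(env.state()['time_s'])
```

```text
[ 423.9011263  -227.73604032  165.24647431] [ 424.45417311 -229.630436    163.30049588] [-1.79898710e+02  4.67550078e-03  9.49261169e+01] 2.7167
[ 417.61002843 -160.76340107  318.37192596] [165.8035011   -0.06734284   5.12029332]
ins top pred [323.04525944 285.56141555] slim [431.2606919  273.71954426]
2.7167
```

View pics/w1.png

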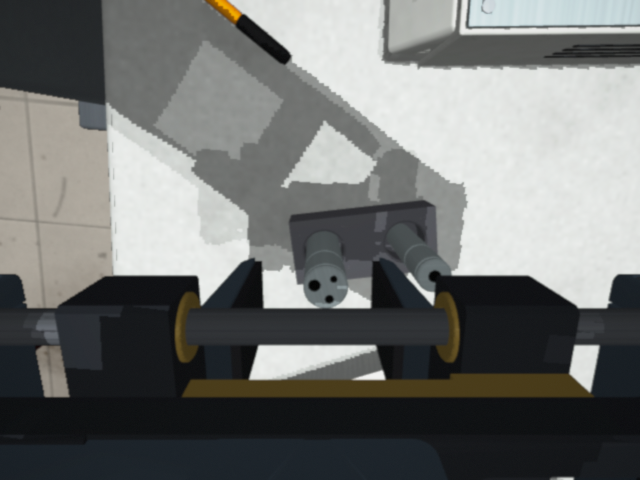

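Request:
{"fn": "jog_arm", "kwargs": {
  "deltas": [
    [[0,0,0,0,0.05],[0,0,0,0,0.05],[0,0,0,0,0.05],[0,0,0,0,0.05]]
  ]
}}

```text
time_s: 3.05
ee_pos: [423.5, -224.3, 166.4]
ee_rot: [179.9, 0.0, 95.3]
force: [-1.0, -0.1, 0.6]
gripper_width: 50.3
```

Request:
{"fn": "jog_arm", "kwargs": {
  "deltas": [
    [[-0.0157,0.0043,0.02,0,0.05],[-0.0157,0.0043,0.05,0,0.05],[-0.0157,0.0043,0.0744,0,0.05],[-0.0157,0.0043,0.0744,0,0.05],[-0.0157,0.0043,0.0744,0,0.05],[-0.0157,0.0043,0.0744,0,0.05]]
  ]
}}

```text
time_s: 3.55
ee_pos: [430.3, -240.6, 92.7]
ee_rot: [179.9, 0.1, 95.2]
force: [0.5, -0.2, 0.8]
gripper_width: 50.3
```

Run:
```python
from h import *
P=env.camera_params('wrist'); im=snap('wrist','w2'); print(env.state()['ee_pos'],env.state()['time_s'])
```

```text
[ 430.50477056 -240.88918311   93.05771586] 3.6
```

View pics/w2.png

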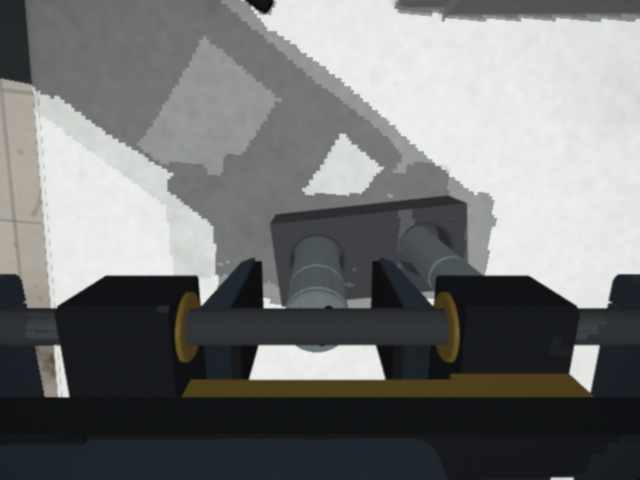

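Request:
{"fn": "jog_arm", "kwargs": {
  "deltas": [
    [[0,0,0,0,0.02],[0,0,0,0,0.02],[0,0,0,0,0.02],[0,0,0,0,0.02],[0,0,0,0,0.02]]
  ],
  "grip_force": 14
}}

```text
time_s: 4.02
ee_pos: [429.7, -240.8, 91.7]
ee_rot: [179.9, 0.0, 95.2]
force: [1.2, 0.4, 3.8]
gripper_width: 25.4
```

Request:
{"fn": "jog_arm", "kwargs": {
  "deltas": [
    [[0,0,-0.009,0,0.02],[0,0,-0.018,0,0.02],[0,0,-0.018,0,0.02],[0,0,-0.018,0,0.02]]
  ]
}}

```text
time_s: 4.35
ee_pos: [429.6, -240.8, 109.8]
ee_rot: [179.9, 0.0, 95.2]
force: [0.2, 0.1, -3.1]
gripper_width: 25.7
```

Run:
```python
from h import *
P=env.camera_params('scene'); im=snap('scene','s3'); s=env.state();print(s['ee_pos'],s['force'],s['torque'],s['gripper_width'],s['time_s'])
x,y=400,270
cv2.imwrite('pics/s3c.png',cv2.resize(cv2.cvtColor(im,4)[y:y+110,x:x+110],None,fx=5,fy=5,interpolation=2))
print(proj(P,[429.5,-240,127])-[x,y],proj(P,[429.5,-240,25])-[x,y])
```

```text
[ 429.22664974 -240.66786894  109.37089003] [ 0.11331622  0.09675677 -1.85634286] [-0.088472    0.06713641  0.03540663] 26.00463209725126 4.4
[46.43068427 49.89271983] [36.37530784 78.58775304]
```

View pics/s3c.png

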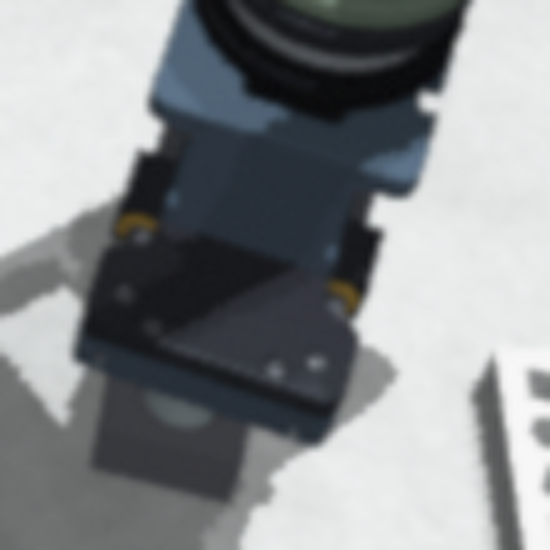

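Request:
{"fn": "jog_arm", "kwargs": {
  "deltas": [
    [[0.003,0,0,0,0.02],[0.006,0,0,0,0.02],[0.009,0,0.0005,0,0.02],[0.012,0,0.001,0,0.02],[0.015,0,0.0015,0,0.02],[0.018,0,0.002,0,0.02],[0.021,0,0.0025,0,0.02],[0.024,0,0.003,0,0.02],[0.026,0,0.003,0,0.02],[0.026,0,0.003,0,0.02]]
  ]
}}

```text
time_s: 5.23
ee_pos: [427.1, -214.3, 106.1]
ee_rot: [180.0, -0.0, 95.2]
force: [1.7, -1.7, -0.8]
gripper_width: 25.9
```

Run:
```python
from h import *
im=snap('wrist','w4'); s=env.state();print(s['ee_pos'],s['ee_rot'],s['force'],s['torque'],s['gripper_width'],s['time_s'])
```

```text
[ 427.07223019 -214.40430194  106.13579242] [ 1.79980917e+02 -2.40013332e-02  9.51915715e+01] [ 1.72870823 -1.75234489 -1.48368166] [-0.45086418 -0.33114402 -0.01916306] 25.61101370007254 5.2833
```

View pics/w4.png

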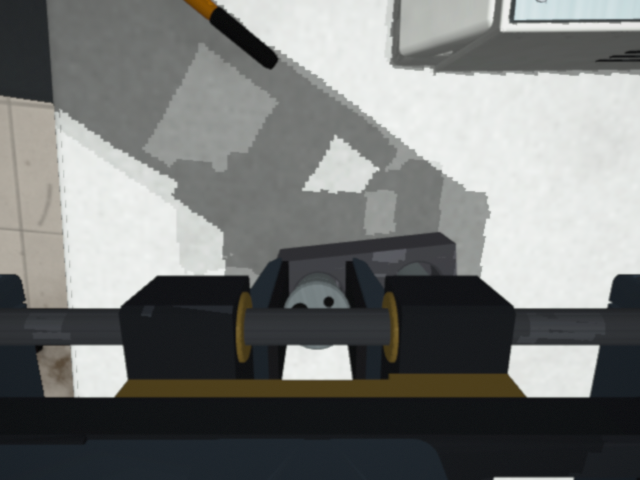

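Request:
{"fn": "jog_arm", "kwargs": {
  "deltas": [
    [[0,0,0,0,0.02],[0,0,0,0,0.02],[0,0,-0.03,0,0.02],[0,0,-0.06,0,0.02],[0,0,-0.09,0,0.02],[0,0,-0.09,0,0.02],[0,0,-0.09,0,0.02]]
  ],
  "grip_force": 40
}}

```text
time_s: 5.87
ee_pos: [426.7, -214.4, 196.8]
ee_rot: [180.0, -0.0, 95.2]
force: [-0.6, 0.6, -3.2]
gripper_width: 25.3
```

Run:
```python
from h import *
p=env.state();P=env.camera_params('wrist');im=snap('wrist','w5'); im2=snap('top','t5'); s=env.state();print(s['ee_pos'],s['ee_rot'],s['force'],s['torque'],s['gripper_width'],s['time_s'])
cv2.imwrite('pics/w5c.png',cv2.resize(cv2.cvtColor(im,4)[230:400,220:420],None,fx=4,fy=4,interpolation=2))
x,y=400,220
cv2.imwrite('pics/t5c.png',cv2.resize(cv2.cvtColor(im2,4)[y:y+110,x:x+110],None,fx=5,fy=5,interpolation=2))
Rt=R.from_euler('xyz',[180,0,95.2],degrees=True).as_matrix()
T0=Rt.T@(P['xyz']-p['ee_pos']); print(T0)
for th in [0,5,10,15,20,25]:
    c,sn=np.cos(np.radians(th)),np.sin(np.radians(th)); ax=np.array([sn,0,-c]); e=np.array([c,0,sn])
    pt=lambda v:((proj(P,p['ee_pos']+Rt@v)-[220,230])*4).round()
    g=np.array([0,0,-2.])
    print(th,'ctr',pt(g+15*ax),'near rim',pt(g+15*ax+13*e),'far rim',pt(g+15*ax-13*e),'foot near',pt(g-87*ax+13*e), 'foot far', pt(g-87*ax-13*e))
```

```text
[ 425.36156142 -213.84162758  194.58023534] [-1.79787858e+02 -1.66953106e-01  9.51727738e+01] [ 0.27232981 -0.18653624 -2.84659338] [-0.03520921  0.04241875 -0.00742782] 25.516535767429872 5.9667
[  67.13893764   -0.1837168  -153.19504139]
0 ctr [389. 376.] near rim [388. 248.] far rim [389. 499.] foot near [387.   5.] foot far [388. 163.]
5 ctr [389. 364.] near rim [388. 231.] far rim [389. 493.] foot near [387.  51.] foot far [388. 211.]
10 ctr [388. 350.] near rim [388. 214.] far rim [389. 484.] foot near [387.  97.] foot far [388. 259.]
15 ctr [388. 336.] near rim [388. 199.] far rim [389. 474.] foot near [388. 144.] foot far [388. 307.]
20 ctr [388. 322.] near rim [388. 185.] far rim [389. 463.] foot near [388. 191.] foot far [388. 356.]
25 ctr [388. 308.] near rim [388. 172.] far rim [389. 450.] foot near [388. 239.] foot far [388. 406.]
```

View pics/w5c.png

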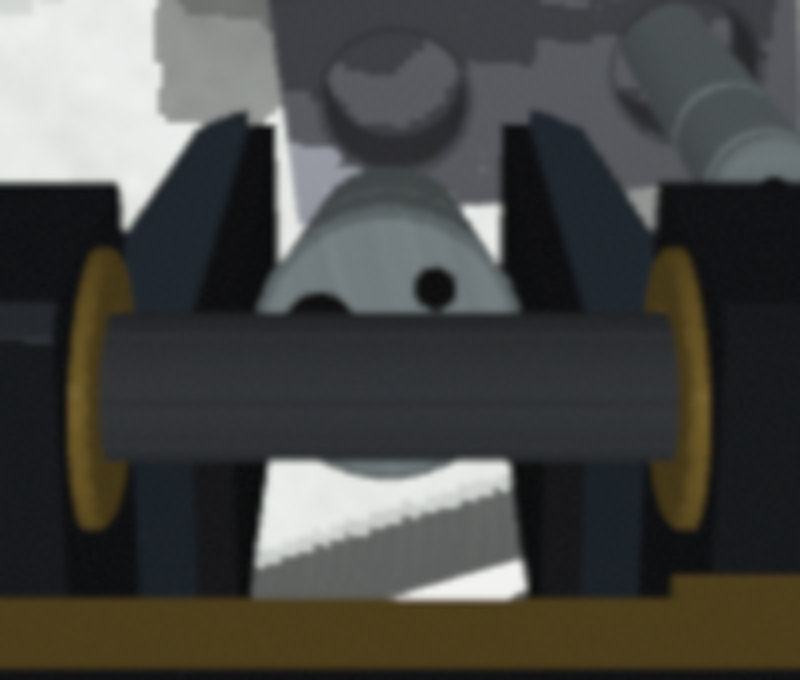

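View pics/t5c.png

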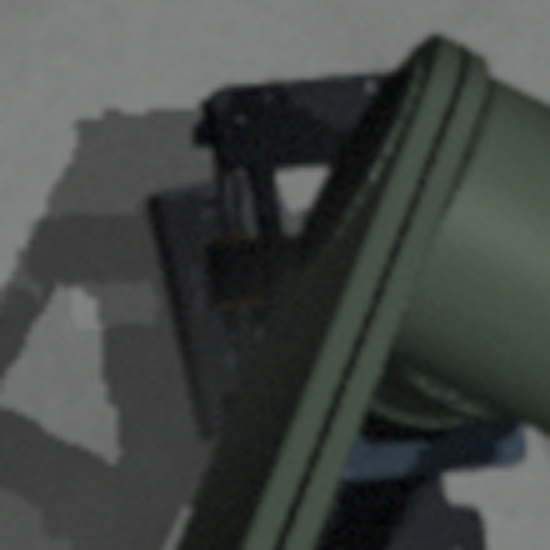

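Run:
```python
from h import *
print(d((426.7,-213.8,196.5,95.2),(571.6,58.5,235,95.2)))
```

```text
[ 0.258   0.169  -0.0385  0.    ]
```

Request:
{"fn": "jog_arm", "kwargs": {
  "deltas": [
    [[0,0,-0.0385,0,0.02],[0.035,0.022,-0.0385,0,0.02],[0.07,0.046,-0.0385,0,0.02],[0.105,0.069,-0.0385,0,0.02],[0.14,0.092,-0.0385,0,0.02],[0.175,0.115,-0.0385,0,0.02],[0.21,0.138,-0.0385,0,0.02],[0.24,0.158,-0.0385,0,0.02],[0.258,0.169,-0.0385,0,0.02],[0.258,0.169,-0.0385,0,0.02],[0.258,0.169,-0.02,0,0.02],[0.258,0.169,-0.002,0,0.02],[0.258,0.169,-0.002,0,0.02],[0.258,0.169,-0.002,0,0.02]]
  ]
}}

```text
time_s: 7.13
ee_pos: [570.1, 56.8, 196.0]
ee_rot: [-179.6, -0.0, 95.2]
force: [-0.2, 0.3, -1.8]
gripper_width: 25.3
```

```bash
cat >> h.py <<'E'
def st():
    s=env.state(); np.set_printoptions(precision=2,suppress=True)
    print('t',s['time_s'],'pos',s['ee_pos'],'yaw',round(s['ee_rot'][2],2),'F',s['force'],'T',s['torque'],'w',round(s['gripper_width'],1)); return s
def crop(im,name,x,y,w,h,s): cv2.imwrite(f'pics/{name}.png',cv2.resize(cv2.cvtColor(im,4)[y:y+h,x:x+w],None,fx=s,fy=s,interpolation=2))
E
python3 - <<'E'
from h import *
s0=st();P=env.camera_params('wrist');im=snap('wrist','w6'); im2=snap('scene','s6');im3=snap('top','t6'); s=st()
crop(im,'w6c',190,150,250,180,3); crop(im2,'s6c',270,130,150,150,4); crop(im3,'t6c',270,170,130,120,5)
Rc_=R.from_euler('z',5.2,degrees=True).as_matrix()
W=np.array([572.9,44.6,100])
for nm,v in [('well',(0,0,0)),('+x',(13.8,0,0)),('-x',(-13.8,0,0)),('+y',(0,13.8,0)),('-y',(0,-13.8,0)),('shoe',(0,7.8,-1)),('slot',(0,-67,36))]:
    q=proj(P,W+Rc_@np.array(v)); print(nm,q,(q-[190,150])*3)
E
```

```text
t 7.1333 pos [570.14  56.82 195.97] yaw 95.16 F [-0.24  0.31 -1.76] T [-0.05  0.01 -0.03] w 25.3
t 7.2833 pos [572.24  57.06 198.89] yaw 95.15 F [-0.45 -0.55 -3.16] T [-0.06  0.05  0.06] w 25.0
well [320.3  264.66] [390.89 343.97]
+x [340.98 264.68] [452.95 344.03]
-x [299.63 264.63] [328.88 343.9 ]
+y [320.33 244.66] [390.98 283.99]
-y [320.27 284.14] [390.81 402.41]
shoe [320.31 253.  ] [390.93 309.01]
slot [320.31 385.48] [390.92 706.45]
```

View pics/w6c.png

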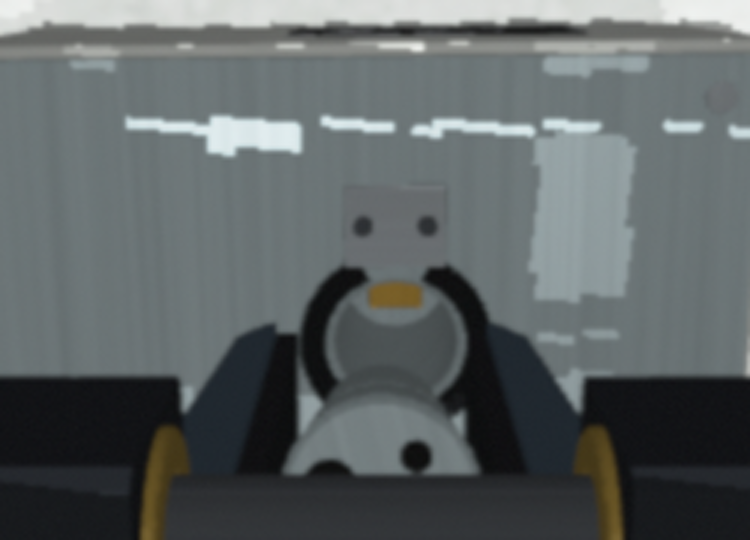

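View pics/s6c.png

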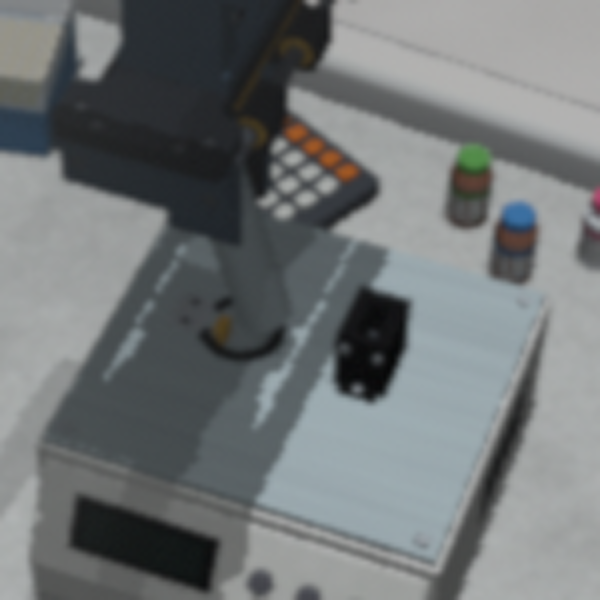

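View pics/t6c.png

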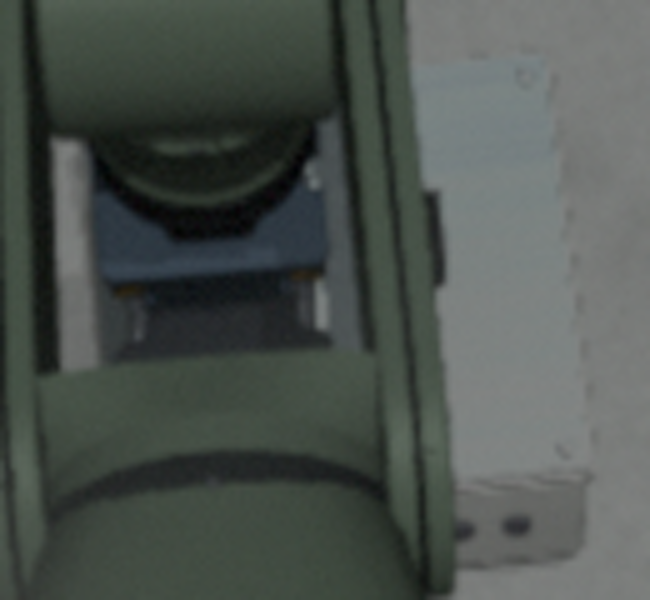

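Run:
```python
import cv2
im=cv2.imread('pics/w6.png')
c=cv2.resize(im[225:315,275:365],None,fx=8,fy=8,interpolation=2)
c=cv2.convertScaleAbs(c,alpha=1.8,beta=10)
for i in range(0,90,10):
    cv2.putText(c,str(275+i),(i*8,10),0,.4,(0,0,255),1); cv2.putText(c,str(225+i),(0,i*8+4),0,.4,(0,0,255),1)
    cv2.line(c,(i*8,0),(i*8,720),(0,0,255) ,1)
c=c[:600]
cv2.imwrite('pics/w6d.png',c)
```

```text
(no output)
```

View pics/w6d.png

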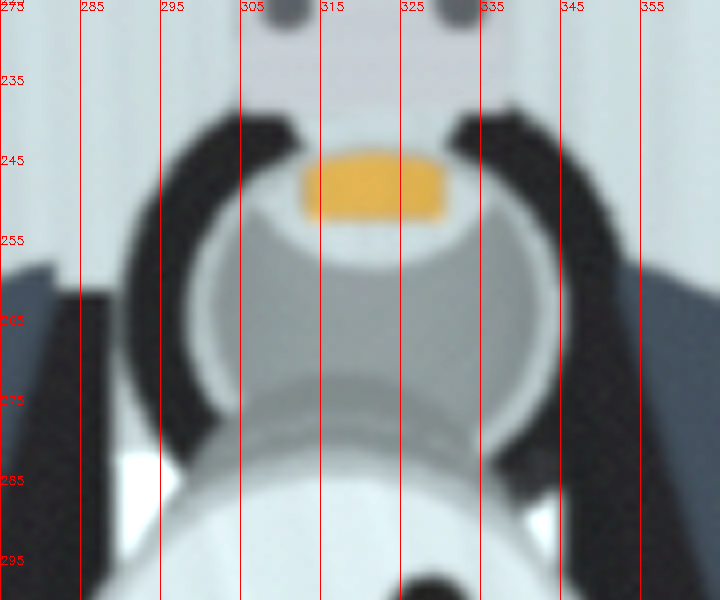

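Run:
```python
import numpy as np
# camera in tool frame: image down(+v) -> tool -x ; cam z tilted towards -x by 14.2deg
fy,cy=391.07,240.36; t=np.radians(180-165.81)
C=np.array([67.5,-153.2]) # tool x,z
# cam z axis in (x,z), cam y axis
zc=np.array([-np.sin(t),np.cos(t)]); yc=np.array([-np.cos(t),-np.sin(t)])
def row(x,z):
    v=np.array([x,z])-C; return cy+fy*(v@yc)/(v@zc)
def xat(r,z):
    dv=zc+yc*(r-cy)/fy; return C[0]+dv[0]*(z-C[1])/dv[1]
print('shoe front',xat(252.3,98),'bore +y',xat(244,97))
for z in (95,97): print('deck at',z,xat(252.3,z+1))
for th in (15,16.5,18):
    c,s=np.cos(np.radians(th)),np.sin(np.radians(th)); F=np.array([-.7,-2])-87*np.array([s,-c]); e=np.array([c,s]); a=np.array([s,-c])
    L=F+11.5*e; M=F+13*e+1.5*a; Em=F-11.5*e; Mm=F-13*e+1.5*a
    print(th,'L',L,row(*L),'M',M,row(*M),'E-',Em,Mm,'near top',row(*(np.array([-.7,-2])+15*a+13*e)))
```

```text
shoe front -4.240101493596683 bore +y 1.7525814264021875
deck at 95 -3.6689223415775984
deck at 97 -4.240101493596683
15 L [-12.10910992  85.01196591] 269.69153365293886 M [-10.27199261  83.95130573] 267.4766267407386 E- [-34.32540393  79.05912787] [-35.3860641   77.22201056] near top 282.08593489929245
16.5 L [-14.38290804  84.6834934 ] 273.227915947309 M [-12.51865542  83.67128681] 270.9712420587207 E- [-36.43576194  78.15114047] [-37.44796853  76.28688785] near top 280.98053121026703
18 L [-16.64732857  84.29561235] 276.77478266682164 M [-14.75721831  83.33255307] 274.47633940155436 E- [-38.52162845  77.18822148] [-39.48468773  75.29811122] near top 279.9021212797189
```

Request:
{"fn": "jog_arm", "kwargs": {
  "deltas": [
    [[0.0055,0.0019,0,0,0.02],[0.0055,0.0019,0.005,0,0.02],[0.0055,0.0019,0.009,0,0.02],[0.0055,0.0019,0.012,0,0.02],[0.0055,0.0019,0.012,0,0.02],[0.0055,0.0019,0.012,0,0.02]]
  ]
}}

```text
time_s: 7.78
ee_pos: [573.1, 63.0, 185.9]
ee_rot: [-180.0, -0.0, 95.2]
force: [0.3, -0.3, -3.2]
gripper_width: 25.8
```

```bash
cat >> h.py <<'E'
def zoom(im,name,x,y,w,h,s,step=10):
    c=cv2.resize(cv2.cvtColor(im,4)[y:y+h,x:x+w],None,fx=s,fy=s,interpolation=2); c=cv2.convertScaleAbs(c,alpha=1.6,beta=10)
    for i in range(0,w,step):
        cv2.putText(c,str(x+i),(i*s,10),0,.4,(0,0,255),1); cv2.line(c,(i*s,0),(i*s,h*s),(0,0,255),1)
    for i in range(0,h,step): cv2.putText(c,str(y+i),(0,i*s+4),0,.4,(0,0,255),1); cv2.line(c,(0,i*s),(12,i*s),(0,0,255),1)
    cv2.imwrite(f'pics/{name}.png',c)
E
python3 - <<'E'
from h import *
st();im=snap('wrist','w7');im2=snap('scene','s7');st()
zoom(im,'w7d',275,225,90,70,8); crop(im2,'s7c',290,170,100,80,6)
E
```

```text
t 7.7833 pos [573.1   63.03 185.85] yaw 95.19 F [ 0.25 -0.33 -3.22] T [-0.11  0.05  0.04] w 25.8
t 7.8833 pos [573.41  63.07 186.29] yaw 95.18 F [ 0.78  0.72 -2.74] T [-0.04  0.06 -0.01] w 25.4
```

View pics/w7d.png

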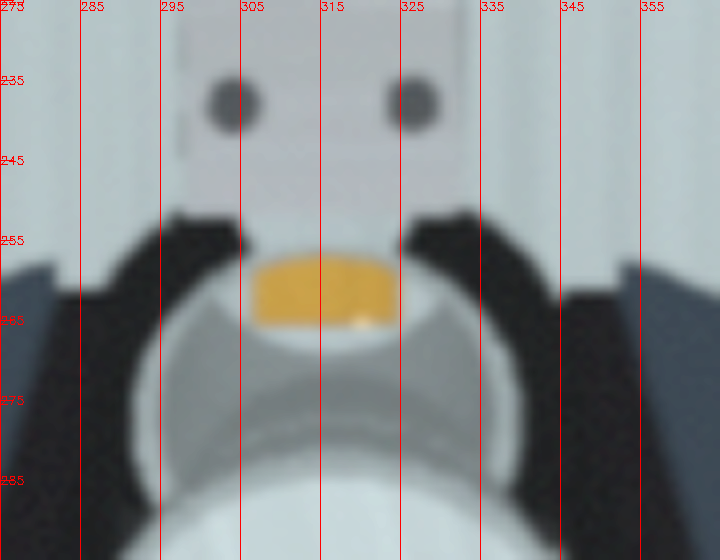

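View pics/s7c.png

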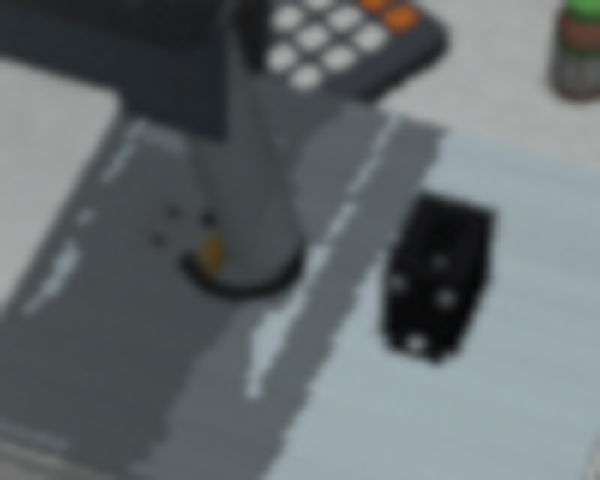

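```bash
cat > cm.py <<'E'
import numpy as np
fy,cy=391.07,240.36; t=np.radians(180-165.81)
C=np.array([67.5,-153.2])
zc=np.array([-np.sin(t),np.cos(t)]); yc=np.array([-np.cos(t),-np.sin(t)])
def row(x,z):
    v=np.array([x,z])-C; return cy+fy*(v@yc)/(v@zc)
def xat(r,z):
    dv=zc+yc*(r-cy)/fy; return C[0]+dv[0]*(z-C[1])/dv[1]
E
python3 - <<'E'
from cm import *
print(xat(265.5,87.2),xat(256.5,87.2), xat(265.5,88.2))
import cv2
im=cv2.imread('pics/w7.png')
g=im[:,:,1].astype(int)
for r in (274,278,282,286,290): print(r,g[r,285:350].tolist())
E
```

```text
-9.999800323792883 -3.953207372209903 -10.322178860913482
274 [17, 16, 14, 15, 16, 21, 52, 88, 99, 93, 82, 77, 76, 77, 77, 78, 79, 80, 80, 79, 78, 77, 74, 74, 73, 72, 72, 72, 72, 72, 72, 72, 71, 71, 72, 72, 72, 71, 72, 72, 72, 73, 74, 77, 79, 78, 77, 77, 76, 75, 75, 84, 95, 96, 76, 45, 22, 17, 16, 14, 14, 14, 14, 15, 15]
278 [15, 14, 14, 16, 15, 22, 53, 88, 99, 92, 81, 76, 77, 77, 78, 79, 77, 75, 74, 72, 74, 75, 76, 76, 78, 78, 80, 77, 76, 76, 75, 75, 75, 76, 75, 76, 78, 79, 80, 79, 77, 74, 73, 74, 72, 73, 72, 74, 74, 74, 75, 83, 95, 96, 76, 46, 22, 17, 16, 16, 16, 17, 14, 16, 15]
282 [13, 13, 16, 16, 13, 18, 46, 82, 100, 101, 91, 80, 78, 76, 75, 73, 74, 74, 75, 76, 78, 80, 84, 88, 89, 91, 96, 96, 96, 98, 99, 98, 98, 98, 98, 98, 97, 94, 91, 89, 86, 85, 82, 78, 75, 74, 75, 76, 78, 77, 80, 93, 101, 96, 68, 35, 17, 14, 14, 15, 16, 14, 14, 14, 17]
286 [13, 14, 14, 13, 17, 14, 17, 33, 67, 93, 99, 89, 82, 82, 85, 92, 99, 102, 104, 106, 110, 114, 117, 121, 123, 124, 125, 126, 127, 129, 129, 128, 129, 128, 128, 129, 130, 128, 125, 123, 121, 119, 116, 111, 107, 104, 102, 99, 95, 88, 81, 78, 72, 54, 30, 18, 17, 14, 14, 14, 13, 13, 14, 15, 14]
290 [13, 14, 15, 14, 18, 22, 25, 36, 59, 82, 97, 103, 105, 109, 114, 122, 128, 131, 130, 128, 127, 127, 127, 127, 126, 126, 126, 126, 127, 128, 129, 129, 128, 128, 128, 129, 129, 131, 130, 128, 127, 126, 126, 127, 127, 128, 126, 124, 120, 116, 111, 107, 105, 101, 90, 69, 45, 28, 23, 21, 16, 15, 12, 16, 14]
```

Request:
{"fn": "jog_arm", "kwargs": {
  "deltas": [
    [[0,-0.001,0,0,0.02],[0,-0.001,0.0015,0,0.02],[0,-0.001,0.003,0,0.02],[0,-0.001,0.0045,0,0.02],[0,-0.001,0.005,0,0.02],[0,-0.001,0.005,0,0.02]]
  ]
}}

```text
time_s: 8.38
ee_pos: [572.2, 63.0, 181.0]
ee_rot: [-180.0, -0.0, 95.2]
force: [0.4, 0.0, -2.8]
gripper_width: 25.5
```

Run:
```python
from h import *
st();im=snap('wrist','w8');st()
zoom(im,'w8d',275,225,90,70,8)
```

```text
t 8.3833 pos [572.24  62.99 181.01] yaw 95.19 F [ 0.45  0.03 -2.77] T [-0.08  0.11  0.  ] w 25.5
t 8.4333 pos [572.29  63.01 181.12] yaw 95.19 F [ 0.28  0.39 -2.55] T [ 0.01  0.06 -0.01] w 25.0
```

View pics/w8d.png

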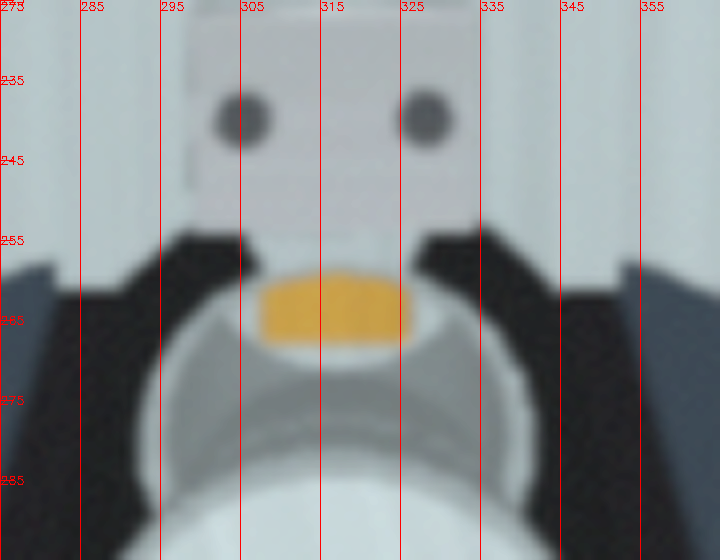

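Request:
{"fn": "jog_arm", "kwargs": {
  "deltas": [
    [[0.0015,0,0.0005,0,0.02],[0.003,0,0.001,0,0.02],[0.0045,0,0.002,0,0.02],[0.006,0,0.003,0,0.02],[0.006,0,0.003,0,0.02],[0.006,0,0.003,0,0.02]]
  ]
}}

```text
time_s: 8.93
ee_pos: [571.9, 69.0, 178.1]
ee_rot: [180.0, 0.0, 95.2]
force: [1.6, -1.5, -2.4]
gripper_width: 25.4
```

Run:
```python
from h import *
st();im=snap('wrist','w9');im2=snap('scene','s9');st()
zoom(im,'w9d',275,225,90,70,8); crop(im2,'s9c',290,170,100,80,6)
```

```text
t 8.9333 pos [571.87  69.   178.14] yaw 95.2 F [ 1.55 -1.49 -2.36] T [-0.3  -0.12  0.01] w 25.4
t 9.0333 pos [571.89  68.93 178.17] yaw 95.19 F [ 0.63 -0.56 -2.34] T [-0.36 -0.05  0.03] w 25.4
```

View pics/w9d.png

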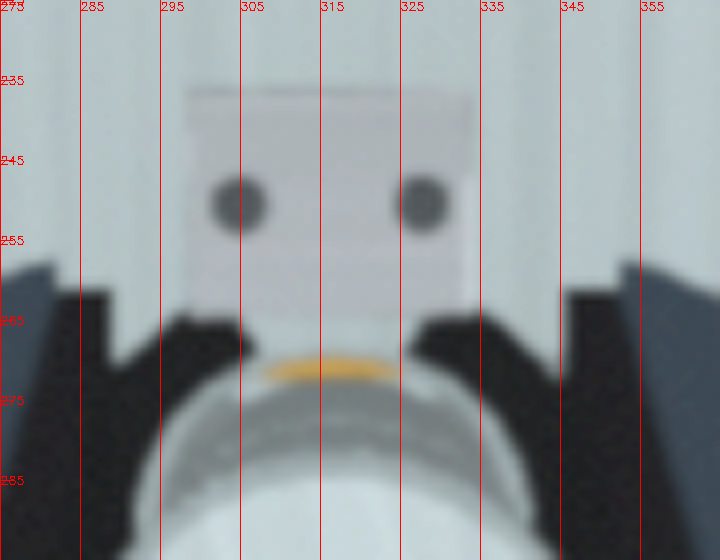

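View pics/s9c.png

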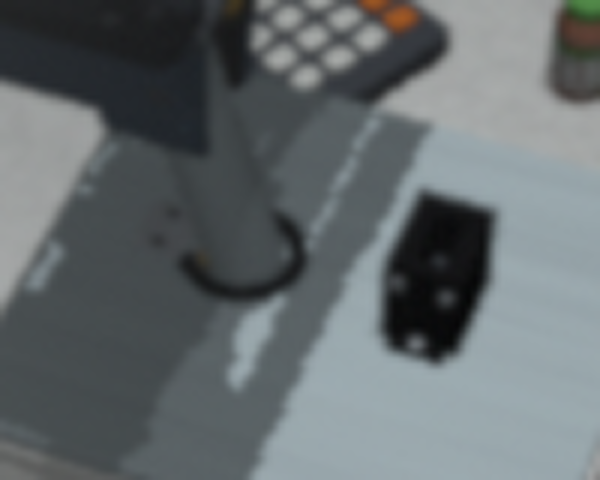

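Request:
{"fn": "jog_arm", "kwargs": {
  "deltas": [
    [[0.0005,0,0.001,0,0.02],[0.0005,0,0.002,0,0.02],[0.0005,0,0.002,0,0.02]]
  ]
}}

```text
time_s: 9.28
ee_pos: [571.7, 69.4, 176.1]
ee_rot: [180.0, 0.0, 95.2]
force: [0.0, -1.3, -2.7]
gripper_width: 25.1
```

Request:
{"fn": "jog_arm", "kwargs": {
  "deltas": [
    [[0,0,0,0,0.02],[0,0,0,0,0.02],[-0.002,0,0,0,0.02],[-0.004,0,0,0,0.02],[-0.006,0,-0.0002,0,0.02],[-0.008,0,-0.0002,0,0.02]]
  ],
  "grip_force": 8
}}

```text
time_s: 9.78
ee_pos: [572.5, 61.8, 176.7]
ee_rot: [180.0, -0.1, 95.2]
force: [-0.6, 2.0, -0.1]
gripper_width: 26.0
```

Run:
```python
from h import *
st();im=snap('wrist','w10');im2=snap('scene','s10');st()
zoom(im,'w10d',270,225,100,70,7); crop(im2,'s10c',290,170,100,80,6)
```

```text
t 9.7833 pos [572.46  61.77 176.67] yaw 95.18 F [-0.61  2.01 -0.07] T [ 0.37  0.15 -0.06] w 26.0
t 9.8833 pos [572.5   61.37 176.64] yaw 95.16 F [-1.01  0.39 -0.51] T [0.25 0.08 0.02] w 25.6
```

View pics/w10d.png

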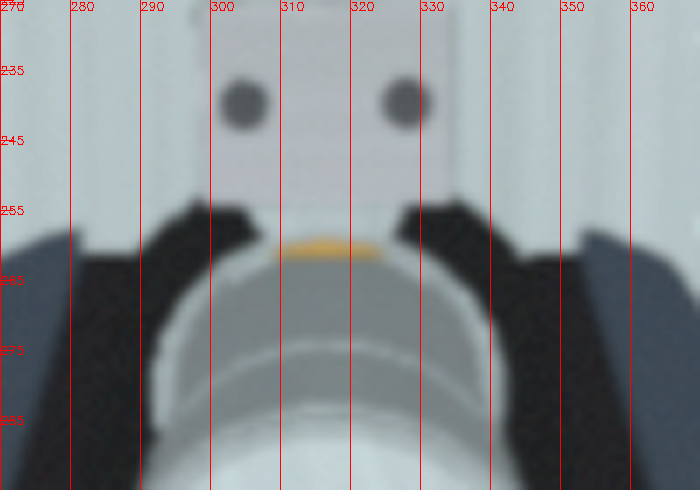

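View pics/s10c.png

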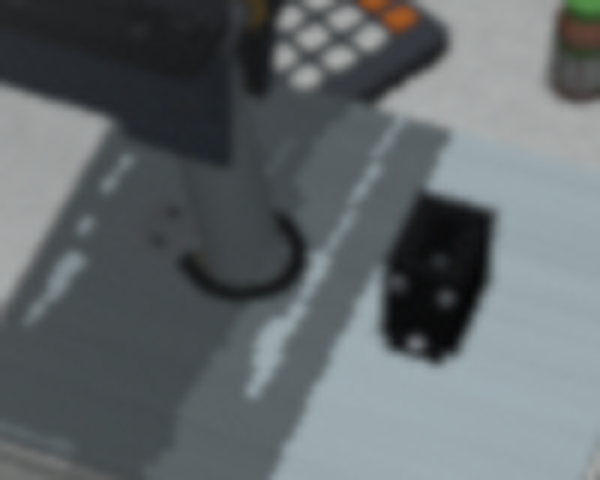

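Request:
{"fn": "jog_arm", "kwargs": {
  "deltas": [
    [[-0.002,0,0,0,0.02],[-0.004,0,0,0,0.02],[-0.006,0,0,0,0.02],[-0.008,0,0,0,0.02],[-0.01,0,0,0,0.02],[-0.012,0,0,0,0.02],[-0.014,0,0,0,0.02],[-0.016,0,0,0,0.02],[-0.0163,0,0,0,0.02],[-0.0163,0,0,0,0.02]]
  ]
}}

```text
time_s: 10.72
ee_pos: [573.9, 45.0, 176.2]
ee_rot: [-180.0, 0.0, 95.2]
force: [0.1, 1.0, -1.6]
gripper_width: 25.8
```

Run:
```python
from h import *
st();im=snap('wrist','w11');im2=snap('scene','s11');st()
zoom(im,'w11d',270,215,100,80,7); crop(im2,'s11c',290,170,100,80,6)
```

```text
t 10.7167 pos [573.87  45.03 176.17] yaw 95.17 F [ 0.12  1.03 -1.58] T [ 0.24  0.02 -0.03] w 25.8
t 10.8167 pos [573.86  45.1  176.19] yaw 95.19 F [-0.02  1.82 -2.93] T [0.1  0.02 0.01] w 26.1
```

View pics/w11d.png

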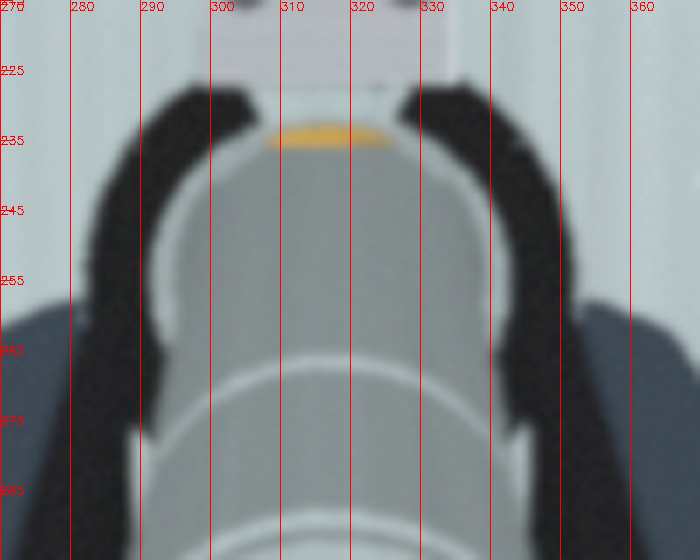

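View pics/s11c.png

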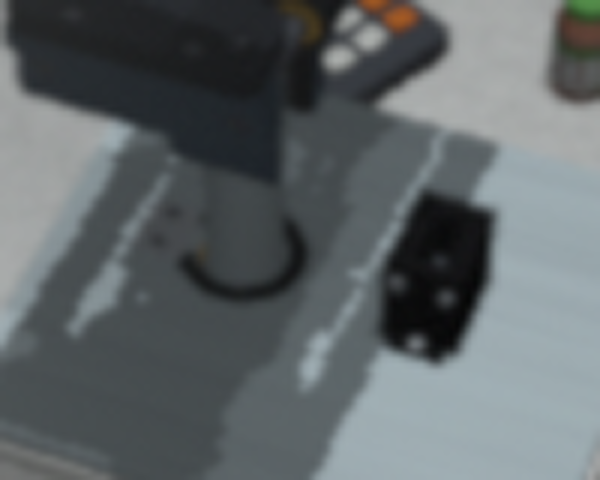

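Request:
{"fn": "jog_arm", "kwargs": {
  "deltas": [
    [[0,0,0.003,0,0.02],[0,0,0.006,0,0.02],[0,0,0.009,0,0.02],[0,0,0.012,0,0.02],[0,0,0.015,0,0.02],[0,0,0.018,0,0.02],[0,0,0.018,0,0.02]]
  ]
}}

```text
time_s: 11.4
ee_pos: [573.8, 45.2, 157.5]
ee_rot: [-180.0, 0.0, 95.2]
force: [0.9, -0.4, -3.1]
gripper_width: 25.9
```

Run:
```python
from h import *
st();im=snap('wrist','w12');st()
zoom(im,'w12d',270,215,100,80,7)
```

```text
t 11.4 pos [573.75  45.17 157.5 ] yaw 95.19 F [ 0.95 -0.36 -3.07] T [ 0.   -0.11 -0.  ] w 25.9
t 11.45 pos [573.74  45.19 157.65] yaw 95.19 F [ 0.62  0.88 -4.13] T [-0.01 -0.07  0.01] w 26.0
```

View pics/w12d.png

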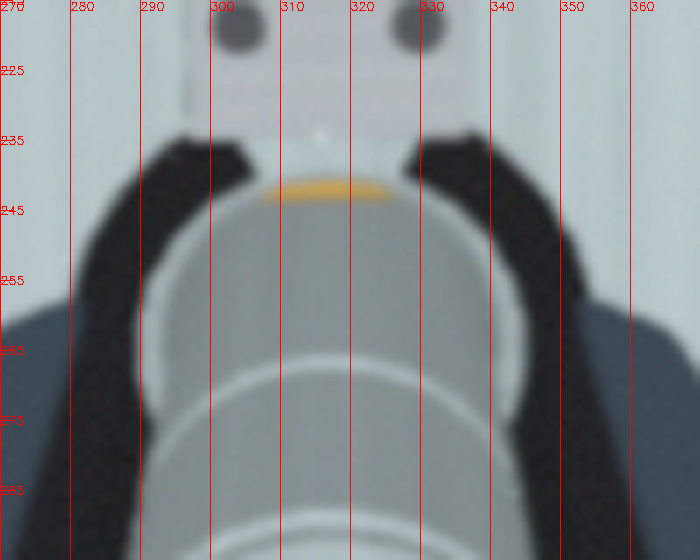

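Request:
{"fn": "jog_arm", "kwargs": {
  "deltas": [
    [[0,0,0.004,0,0.02],[0,0,0.008,0,0.02],[0,0,0.012,0,0.02],[0,0,0.016,0,0.02],[0,0,0.02,0,0.02],[0,0,0.024,0,0.02],[0,0,0.028,0,0.02],[0,0,0.031,0,0.02],[0,0,0.033,0,0.02],[0,0,0.033,0,0.02]]
  ]
}}

```text
time_s: 12.28
ee_pos: [573.9, 45.2, 125.1]
ee_rot: [-180.0, 0.0, 95.2]
force: [1.0, -0.2, -2.3]
gripper_width: 26.1
```

Run:
```python
from h import *
st();im=snap('wrist','w13');im2=snap('scene','s13');st()
zoom(im,'w13d',270,215,100,80,7);crop(im2,'s13c',290,150,100,100,6)
```

```text
t 12.2833 pos [573.88  45.18 125.09] yaw 95.19 F [ 0.99 -0.15 -2.31] T [-0.14 -0.05 -0.02] w 26.1
t 12.3833 pos [573.91  45.19 125.13] yaw 95.18 F [ 0.89 -1.06 -4.08] T [-0.14 -0.06 -0.03] w 25.9
```

View pics/w13d.png

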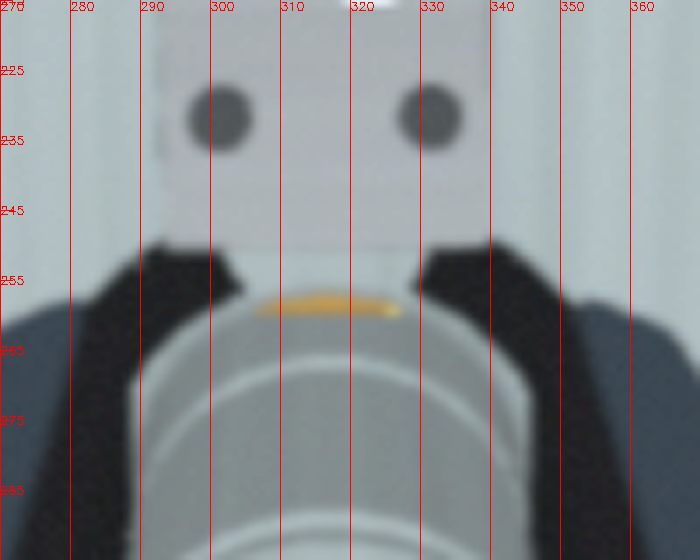

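View pics/s13c.png

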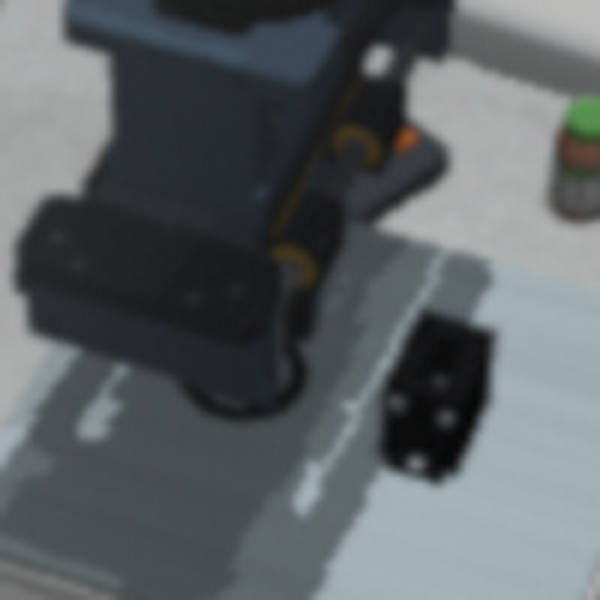

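Request:
{"fn": "jog_arm", "kwargs": {
  "deltas": [
    [[0,0,0.001,0,0.02],[0,0,0.002,0,0.02],[0,0,0.003,0,0.02],[0,0,0.003,0,0.02]]
  ]
}}

```text
time_s: 12.72
ee_pos: [574.4, 45.1, 124.7]
ee_rot: [179.9, 0.0, 95.2]
force: [-3.2, -0.2, 10.0]
gripper_width: 25.6
```

Request:
{"fn": "jog_arm", "kwargs": {
  "deltas": [
    [[0,0,0,0,0.05],[0,0,-0.002,0,0.05],[0,0,-0.002,0,0.05],[0,0,-0.03,0,0.05],[0,0,-0.065,0,0.05],[0,0,-0.1,0,0.05],[0,0,-0.1,0,0.05],[-0.03,0,-0.12,0,0.05]]
  ]
}}

```text
time_s: 13.38
ee_pos: [575.8, 18.8, 241.7]
ee_rot: [-179.9, -0.2, 95.4]
force: [-0.7, -0.2, -1.3]
gripper_width: 50.0
```

Run:
```python
from h import *
st();im=snap('wrist','w14');im2=snap('scene','s14');st()
crop(im,'w14c',200,160,240,180,3);crop(im2,'s14c',290,150,100,100,6)
P=env.camera_params('scene')
for z in (142,100): print(proj(P,[573.5,43.8,z])-[290,150])
```

```text
t 13.3833 pos [575.77  18.8  241.67] yaw 95.43 F [-0.7 -0.2 -1.3] T [-0.09  0.08 -0.01] w 50.0
t 13.4833 pos [578.5   13.07 245.28] yaw 95.08 F [-0.57  0.68  1.04] T [-0.01  0.    0.02] w 50.2
[41.52 47.07]
[41.42 61.6 ]
```

View pics/w14c.png

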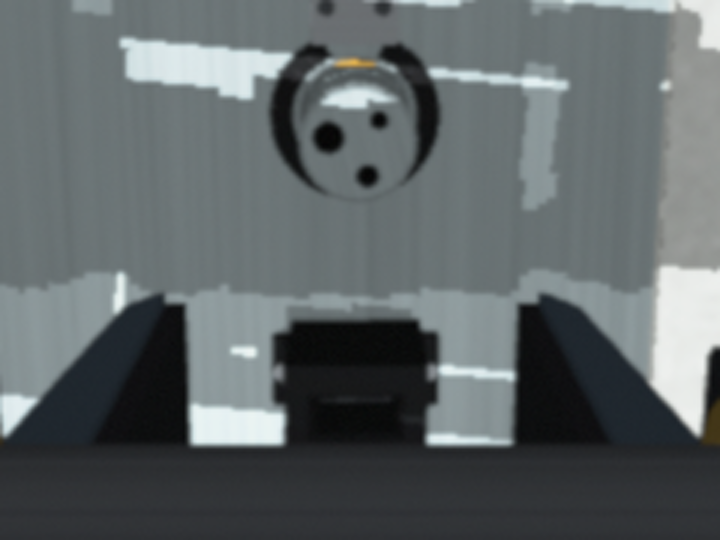

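View pics/s14c.png

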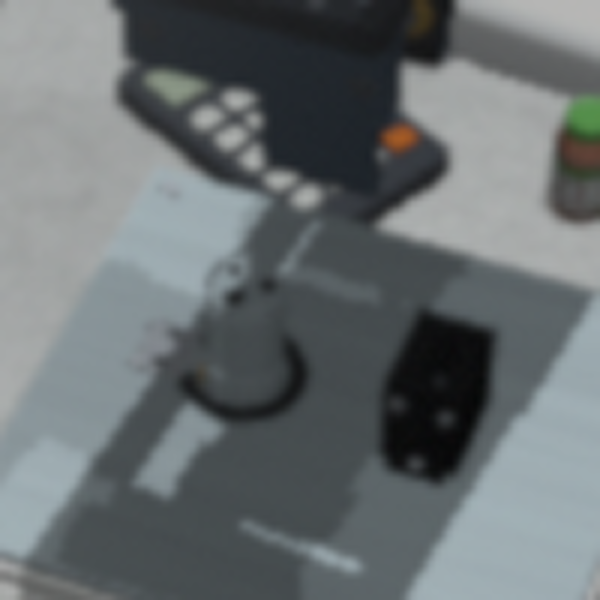

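Request:
{"fn": "jog_arm", "kwargs": {
  "deltas": [
    [[-0.035,0,0,0,0.05],[-0.075,0,0,0,0.05],[-0.075,0,0,0,0.05],[-0.075,0,0,0,0.05],[-0.075,0,0,0,0.05],[-0.075,0,0,0,0.05]]
  ]
}}

```text
time_s: 13.98
ee_pos: [583.3, -58.2, 242.0]
ee_rot: [-180.0, -0.0, 95.2]
force: [-0.3, 0.6, -0.2]
gripper_width: 50.1
```

Run:
```python
from h import *
s0=st();P=env.camera_params('wrist');im=snap('wrist','w15');s1=st()
crop(im,'w15c',230,20,200,150,4)
Rc_=R.from_euler('z',5.2,degrees=True).as_matrix()
W=np.array([573.9,45.2,100])
for nm,v in [('ins top',(0,-.8,42)),('slot',(0,-67,36)),('sw1',(17,-54,36)),('sw2',(-17,-54,36)),('sw3',(17,-80,36)),('sw4',(-17,-80,36)),('+x',(13.8,0,0)),('-x',(-13.8,0,0)),('+y',(0,13.8,0))]:
    q=proj(P,W+Rc_@np.array(v)); print(nm,q,(q-[230,20])*4)
```

```text
t 13.9833 pos [583.28 -58.2  242.02] yaw 95.23 F [-0.29  0.64 -0.18] T [-0.06  0.03 -0.05] w 50.1
t 14.0333 pos [583.3  -58.08 242.12] yaw 95.26 F [-0.43 -0.46  0.07] T [-0.07  0.03  0.07] w 49.9
ins top [317.21  80.73] [348.84 242.93]
slot [317.13 189.1 ] [348.53 676.41]
sw1 [343.16 169.19] [452.63 596.76]
sw2 [291.13 169.16] [244.54 596.65]
sw3 [342.5  208.56] [450.01 754.24]
sw4 [291.74 208.53] [246.95 754.13]
+x [336.64  88.53] [426.55 274.1 ]
-x [297.72  88.51] [270.86 274.04]
+y [317.19  67.55] [348.76 190.19]
```

View pics/w15c.png

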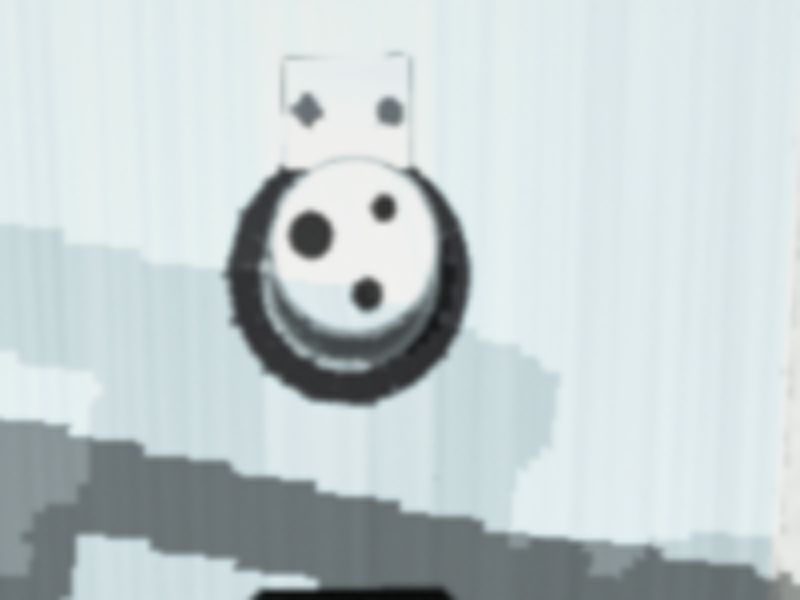

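Run:
```python
from h import *
im=cv2.cvtColor(cv2.imread('pics/w15.png'),4)
zoom(im,'w15d',275,155,85,70,8)
```

```text
(no output)
```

View pics/w15d.png

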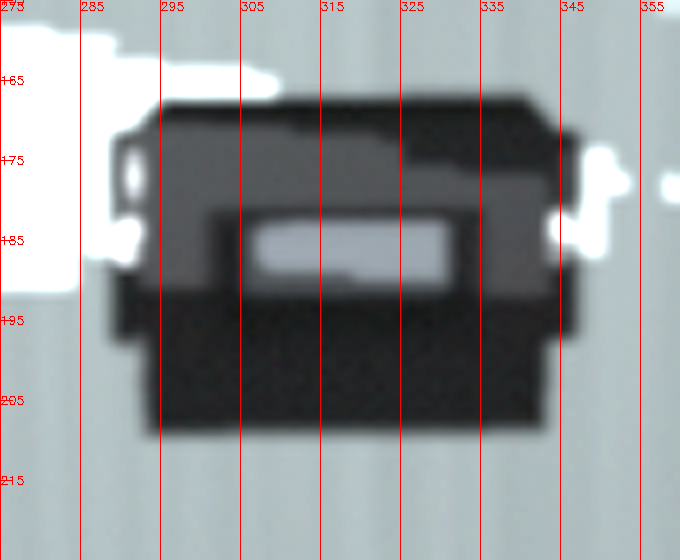

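Run:
```python
from h import *
print(d((583.3,-58.2,242.5,95.2),(488.4,290.1,190,83)))
```

```text
[ 0.3555 -0.0629  0.0525 12.2   ]
```

Request:
{"fn": "jog_arm", "kwargs": {
  "deltas": [
    [[0.03,-0.005,0,2,0.05],[0.065,-0.011,0,4,0.05],[0.1,-0.018,0,8,0.05],[0.14,-0.025,0,12.2,0.05],[0.18,-0.032,0,12.2,0.05],[0.22,-0.039,0,12.2,0.05],[0.255,-0.045,0.01,12.2,0.05],[0.29,-0.051,0.02,12.2,0.05],[0.325,-0.057,0.04,12.2,0.05],[0.3555,-0.0629,0.0525,12.2,0.05],[0.3555,-0.0629,0.0525,12.2,0.05],[0.3555,-0.0629,0.0525,12.2,0.05],[0.3555,-0.0629,0.0525,12.2,0.05],[0.3555,-0.0629,0.0525,12.2,0.05]]
  ]
}}

```text
time_s: 15.2
ee_pos: [489.1, 288.7, 190.7]
ee_rot: [179.9, -0.0, 83.0]
force: [0.4, 0.3, -0.2]
gripper_width: 50.4
```

Run:
```python
from h import *
s0=st();P=env.camera_params('wrist');im=snap('wrist','w16');s1=st()
a=np.radians(-7); Rg=R.from_euler('z',-7,degrees=True).as_matrix(); G=np.array([488.4,290.1,0])
for nm,v in [('h+',(0,37,103)),('h-',(0,-37,103)),('roof++',(42,42,65)),('roof-+',(-42,42,65))]:
    print(nm,proj(P,G+Rg@np.array(v)))
```

```text
t 15.2 pos [489.08 288.71 190.7 ] yaw 82.97 F [ 0.41  0.26 -0.25] T [-0.1   0.11 -0.03] w 50.4
t 15.25 pos [489.23 288.44 190.75] yaw 82.93 F [ 0.96 -0.52  0.1 ] T [-0.11  0.04  0.04] w 50.0
h+ [314.85 190.14]
h- [315.06 302.13]
roof++ [374.47 176.56]
roof-+ [255.55 176.66]
```

View pics/w16.png

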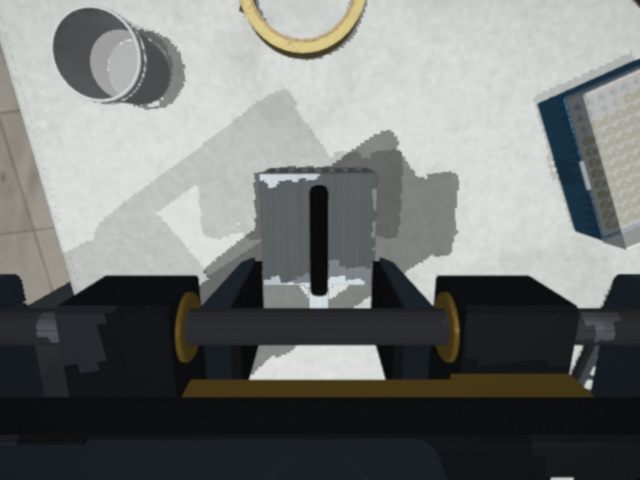

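Run:
```python
from h import *
from cm import *
im=cv2.cvtColor(cv2.imread('pics/w16.png'),4)
zoom(im,'w16d',280,160,80,70,8);zoom(im,'w16e',280,240,80,70,8)
```

```text
(no output)
```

View pics/w16d.png

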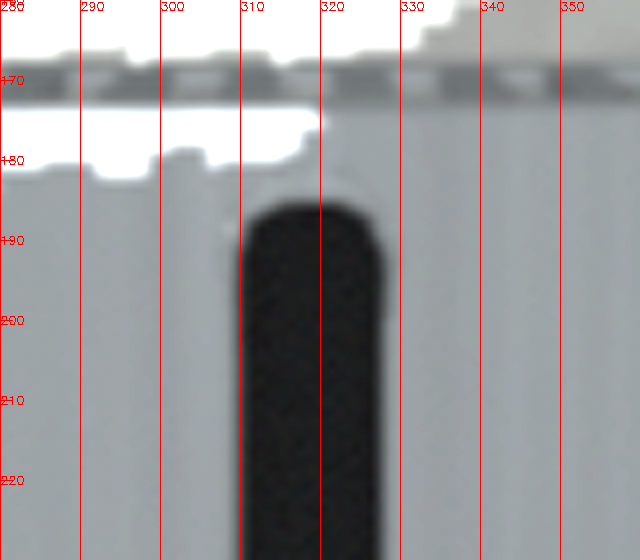

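View pics/w16e.png

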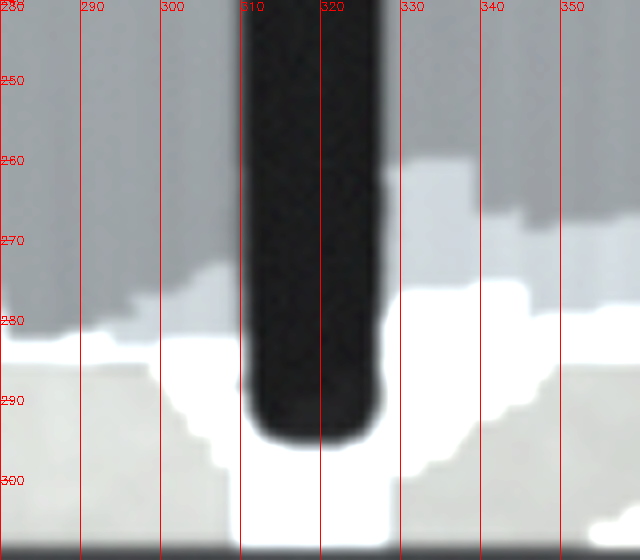

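Run:
```python
from cm import *
for x0 in (0,1,2,3): print(x0,'+end top',row(37+x0,87.7),'bot',row(37+x0,99.7),'-end top',row(-37+x0,87.7),'-end bot',row(-37+x0,99.7))
print('roof edge +y (42): obs 173', [row(42+x0,125.7) for x0 in (0,2,4)],'roof -y: obs 283-285',[row(-42+x0,125.7) for x0 in (0,2,4)])
```

```text
0 +end top 192.52099297140316 bot 190.17063504925596 -end top 304.12487444110445 -end bot 297.13734747407636
1 +end top 190.89767361908795 bot 188.61985217316519 -end top 302.72094881361505 -end bot 295.7874594443788
2 +end top 189.27104551187358 bot 187.06605421908517 -end top 301.31436228756075 -end bot 294.43512304923166
3 +end top 187.64109852326118 bot 185.50923238545397 -end top 299.9051072908552 -end bot 293.0803316214881
roof edge +y (42): obs 173 [np.float64(178.65890952015866), np.float64(175.8034932084355), np.float64(172.93791989539145)] roof -y: obs 283-285 [np.float64(290.080278723269), np.float64(287.6070956174515), np.float64(285.1257266300302)]
```

Request:
{"fn": "jog_arm", "kwargs": {
  "deltas": [
    [[0.0036,0.0013,0.02,0,0.05],[0.0036,0.0013,0.05,0,0.05],[0.0036,0.0013,0.08,0,0.05],[0.0036,0.0013,0.0955,0,0.05],[0.0036,0.0013,0.0955,0,0.05],[0.0036,0.0013,0.0955,0,0.05],[0.0036,0.0013,0.0955,0,0.005],[0.0036,0.0013,0.0955,0,0.005],[0.0036,0.0013,0.0955,0,0.005],[0.0036,0.0013,0.0955,0,0.005],[0.0036,0.0013,0.0955,0,0.005],[0.0036,0.0013,0.0955,0,0.005]]
  ],
  "grip_force": 45
}}

```text
time_s: 16.25
ee_pos: [490.5, 292.6, 94.8]
ee_rot: [180.0, -0.0, 83.0]
force: [0.1, -0.2, -0.3]
gripper_width: 13.2
```

Run:
```python
from h import *
s0=st();P=env.camera_params('wrist');im=snap('wrist','w17');s1=st()
zoom(im,'w17d',270,150,100,75,8);zoom(im,'w17e',270,225,100,75,8)
```

```text
t 16.25 pos [490.49 292.59  94.84] yaw 82.99 F [ 0.11 -0.21 -0.34] T [-0.11  0.03 -0.  ] w 13.2
t 16.3 pos [490.59 292.62  94.74] yaw 82.99 F [ 0.37 -0.48  1.27] T [-0.23  0.15  0.  ] w 11.4
```

View pics/w17d.png

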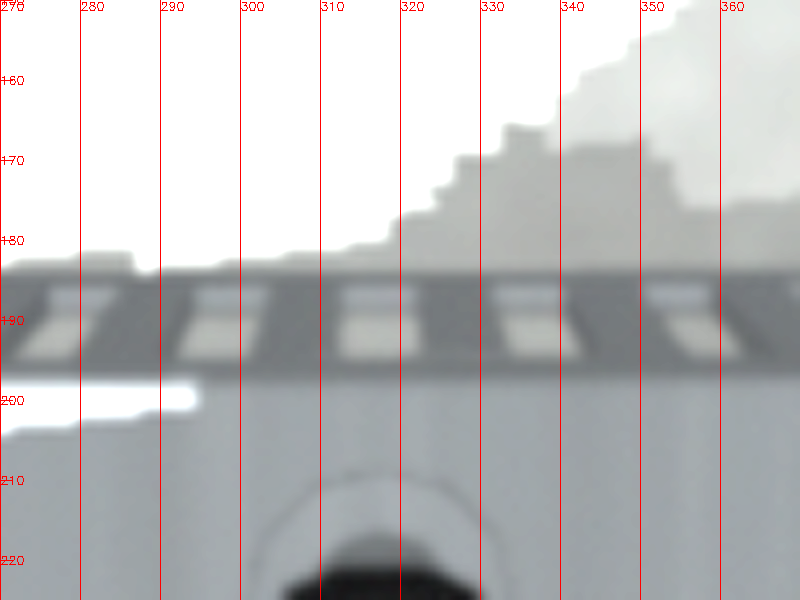

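View pics/w17e.png

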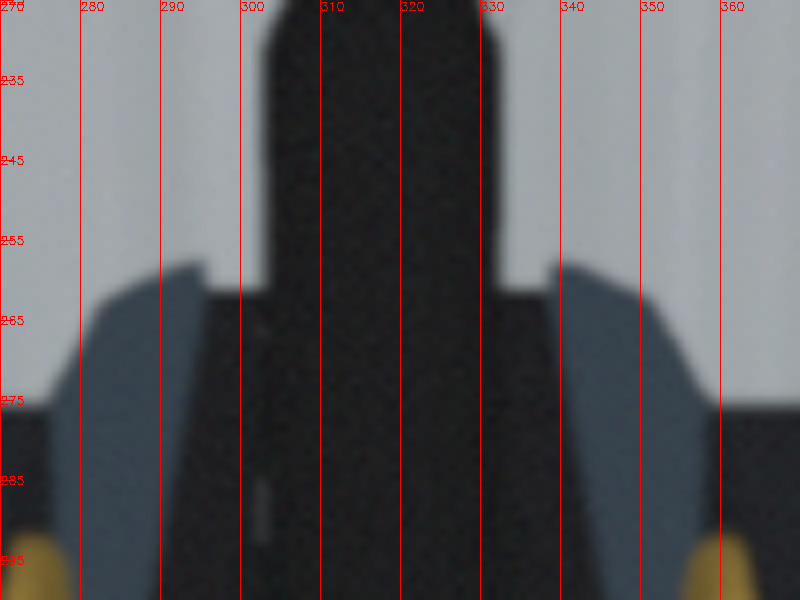

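Run:
```python
from cm import *
print('roof +y edge x',xat(197.3,29.8),'rim edge lower (184)',xat(184,94.8), 'bar end top',xat(224,-8.2),xat(221,-8.2), row(37,-8.2),row(37,3.8))
print([row(42+o,29.8) for o in (-1,0,1,2)])
```

```text
roof +y edge x 42.08523592800308 rim edge lower (184) 41.48164966872899 bar end top 37.222478509515184 38.37906313051933 224.57575684767727 218.52162259218926
[np.float64(199.5995134825779), np.float64(197.4808480170264), np.float64(195.35651948830187), np.float64(193.22650516048623)]
```

Request:
{"fn": "jog_arm", "kwargs": {
  "deltas": [
    [[0,0,-0.01,0,0.005],[0,0,-0.03,0,0.005],[0,0,-0.06,0,0.005],[0,0,-0.09,0,0.005],[0,0,-0.12,0,0.005],[0,0,-0.15,0,0.005],[0,0,-0.165,0,0.005],[0,0,-0.165,0,0.005],[0,0,-0.165,0,0.005],[0,0,-0.165,0,0.005]]
  ]
}}

```text
time_s: 17.13
ee_pos: [489.3, 291.9, 257.6]
ee_rot: [-179.8, 0.1, 83.0]
force: [-0.2, -0.4, -3.7]
gripper_width: 11.3
```

Run:
```python
from h import *
s0=st();im=snap('wrist','w18');im2=snap('scene','s18');s1=st()
zoom(im,'w18d',270,180,100,75,8);crop(im2,'s18c',150,90,150,120,5)
p=(s0['ee_pos']+s1['ee_pos'])/2
print(d((*p,83),(574.0,45.2,p[2],95.7)))
```

```text
t 17.1333 pos [489.33 291.88 257.62] yaw 82.99 F [-0.17 -0.43 -3.69] T [-0.12  0.1   0.01] w 11.3
t 17.2333 pos [489.41 291.9  257.24] yaw 82.99 F [-0.47 -0.98 -3.16] T [-0.02 -0.01 -0.04] w 11.7
[ -0.23   0.11  -0.   -12.7 ]
```

View pics/w18d.png

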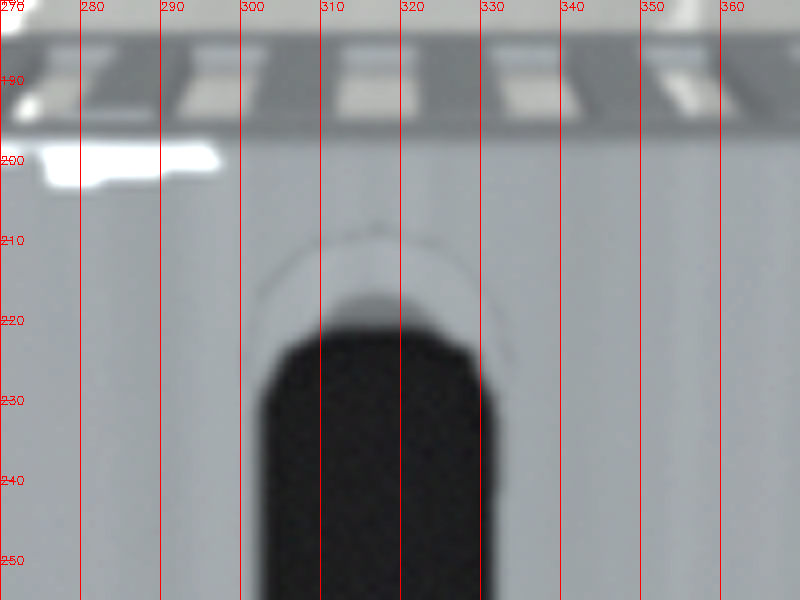

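View pics/s18c.png

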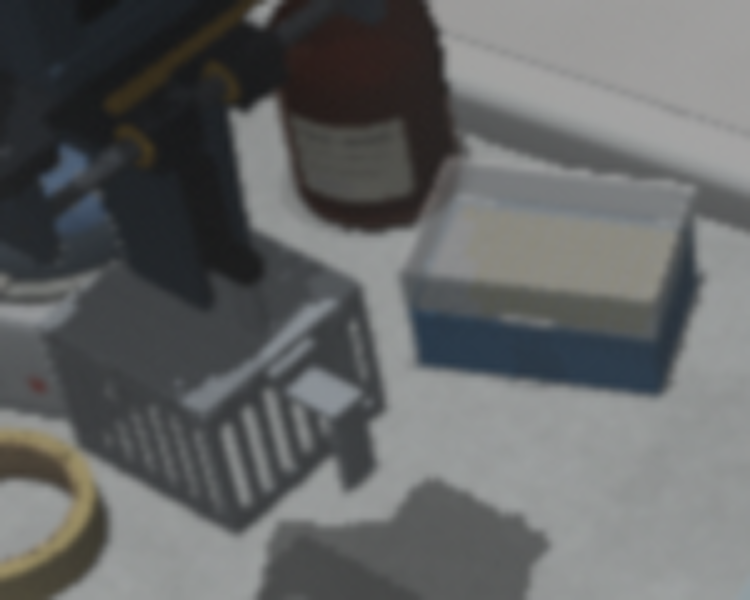

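Request:
{"fn": "jog_arm", "kwargs": {
  "deltas": [
    [[-0.03,0.014,0,-2,0.005],[-0.06,0.029,0,-4,0.005],[-0.09,0.043,0,-7,0.005],[-0.12,0.057,0,-9,0.005],[-0.15,0.072,0,-11,0.005],[-0.18,0.086,0,-12.7,0.005],[-0.21,0.1,0,-12.7,0.005],[-0.23,0.11,0,-12.7,0.005],[-0.23,0.11,0,-12.7,0.005],[-0.23,0.11,0,-12.7,0.005],[-0.23,0.11,0,-12.7,0.005],[-0.23,0.11,0,-12.7,0.005]]
  ]
}}

```text
time_s: 18.23
ee_pos: [570.9, 51.7, 258.7]
ee_rot: [-179.9, -0.0, 95.7]
force: [0.0, -0.8, -3.1]
gripper_width: 11.7
```

Run:
```python
from h import *
s0=st();im=snap('wrist','w19');P=env.camera_params('scene');im2=snap('scene','s19');s1=st()
crop(im2,'s19c',280,100,130,130,5)
p=(s0['ee_pos']+s1['ee_pos'])/2
print(d((*p,95.7),(574.0,45.2,p[2],95.7)))
```

```text
t 18.2333 pos [570.92  51.69 258.73] yaw 95.74 F [ 0.   -0.76 -3.13] T [-0.03  0.01 -0.03] w 11.7
t 18.3333 pos [571.1   51.8  259.18] yaw 95.77 F [-0.03 -0.22 -3.27] T [-0.08  0.04  0.04] w 11.3
[-0.01  0.   -0.    0.  ]
```

View pics/s19c.png

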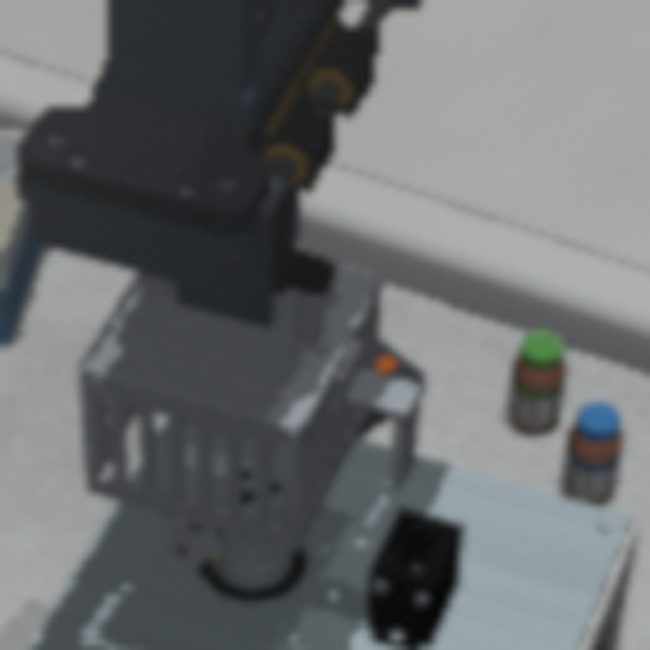

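View pics/w19.png

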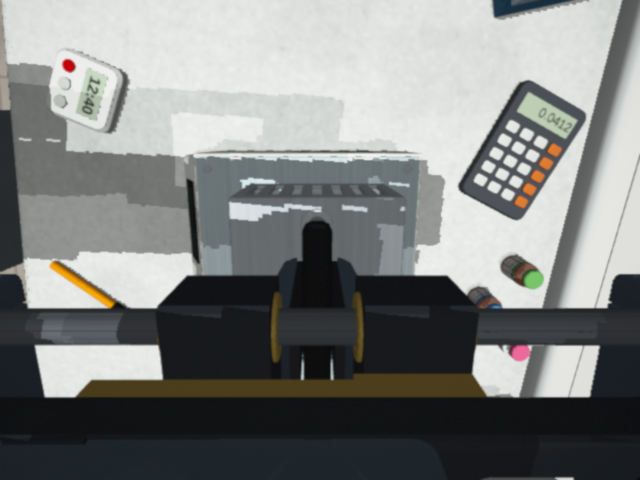

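Run:
```python
from h import *
im=cv2.cvtColor(cv2.imread('pics/w19.png'),4)
crop(im,'w19c',180,135,260,100,3)
g=cv2.cvtColor(cv2.imread('pics/w19.png'),6).astype(int)
for c in range(200,420,20): print(c,g[145:165,c].tolist(),'|',g[180:200,c].tolist() if 240<c<400 else '')
```

```text
200 [234, 233, 233, 233, 231, 222, 206, 179, 186, 217, 227, 217, 186, 137, 116, 115, 116, 115, 115, 116] | 
220 [217, 218, 218, 218, 212, 183, 129, 130, 181, 220, 229, 214, 170, 127, 114, 114, 114, 114, 114, 113] | 
240 [212, 213, 215, 215, 206, 174, 126, 138, 197, 233, 236, 223, 212, 214, 184, 134, 114, 114, 114, 113] | 
260 [214, 214, 214, 213, 204, 173, 125, 131, 184, 222, 221, 183, 202, 206, 150, 118, 116, 116, 116, 116] | [231, 230, 222, 183, 116, 95, 106, 104, 96, 94, 93, 86, 78, 75, 75, 75, 79, 87, 98, 102]
280 [217, 217, 218, 217, 208, 177, 126, 130, 182, 223, 231, 220, 200, 178, 132, 113, 111, 111, 112, 111] | [111, 110, 109, 99, 88, 96, 107, 108, 124, 161, 163, 118, 86, 78, 76, 76, 78, 88, 99, 105]
300 [216, 214, 212, 210, 198, 158, 98, 114, 182, 225, 233, 224, 219, 229, 230, 211, 149, 117, 115, 115] | [114, 114, 111, 99, 88, 96, 107, 105, 102, 109, 110, 108, 105, 99, 88, 79, 79, 90, 101, 106]
320 [217, 217, 218, 218, 199, 144, 93, 124, 186, 228, 234, 225, 216, 224, 211, 149, 116, 115, 114, 114] | [114, 113, 110, 99, 88, 94, 104, 102, 100, 107, 109, 109, 106, 102, 90, 79, 80, 91, 102, 107]
340 [218, 218, 217, 213, 192, 127, 81, 117, 180, 227, 234, 223, 212, 220, 224, 222, 202, 144, 114, 111] | [112, 111, 107, 97, 83, 81, 82, 81, 81, 88, 96, 103, 106, 102, 91, 80, 80, 89, 98, 102]
360 [216, 215, 214, 212, 188, 122, 79, 123, 194, 235, 231, 200, 219, 221, 156, 117, 116, 116, 116, 116] | [115, 115, 111, 99, 83, 75, 73, 70, 68, 71, 79, 91, 102, 104, 92, 80, 80, 92, 102, 105]
380 [215, 216, 217, 216, 210, 184, 131, 134, 196, 235, 234, 216, 219, 221, 177, 145, 120, 111, 110, 111] | [129, 135, 139, 117, 86, 76, 74, 72, 69, 68, 69, 77, 81, 82, 80, 76, 84, 105, 117, 110]
400 [234, 234, 234, 235, 234, 221, 156, 127, 174, 224, 232, 222, 208, 215, 217, 195, 141, 115, 114, 115] |
```

View pics/w19c.png

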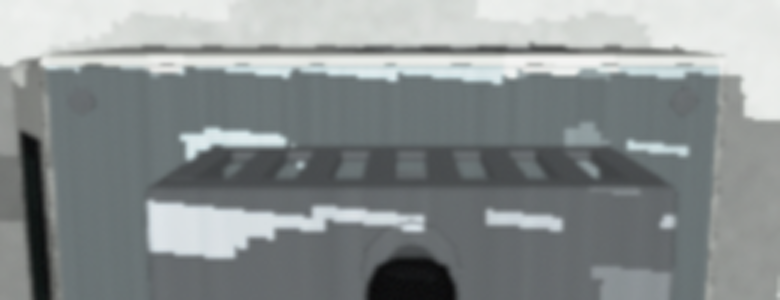

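Request:
{"fn": "jog_arm", "kwargs": {
  "deltas": [
    [[-0.0035,0.0012,0,0,0.005],[-0.0068,0.0023,0,0,0.005],[-0.0068,0.0023,0.01,0,0.005],[-0.0068,0.0023,0.02,0,0.005],[-0.0068,0.0023,0.03,0,0.005],[-0.0068,0.0023,0.03,0,0.005],[-0.0068,0.0023,0.03,0,0.005],[-0.0068,0.0023,0.03,0,0.005]]
  ]
}}

```text
time_s: 19.0
ee_pos: [574.5, 44.3, 229.3]
ee_rot: [-180.0, -0.0, 95.7]
force: [-0.1, -0.1, -2.8]
gripper_width: 11.4
```

Run:
```python
from h import *
s0=st();P=env.camera_params('scene');im2=snap('scene','s20');s1=st()
zoom(im2,'s20c',330,180,70,60,10)
z=(s0['ee_pos'][2]+s1['ee_pos'][2])/2
Rc_=R.from_euler('z',5.7,degrees=True).as_matrix(); W=np.array([574,45.2,100])
for nm,v in [('slot',(0,-67,36))]+[(f'sw{i}{j}',(17*i,-67+13*j,36)) for i in (-1,1) for j in (-1,1)]+[(f'tg{i}',(8*i,-69.5,z-85-100)) for i in (-1,1)]: print(nm,proj(P,W+Rc_@np.array(v)))
```

```text
t 19.0 pos [574.55  44.27 229.3 ] yaw 95.69 F [-0.13 -0.1  -2.83] T [-0.04  0.02 -0.03] w 11.4
t 19.05 pos [574.74  44.26 229.68] yaw 95.68 F [-0.27  0.01 -3.32] T [-0.12  0.01  0.  ] w 11.6
slot [363.95 208.39]
sw-1-1 [367.53 216.64]
sw-11 [354.42 212.78]
sw1-1 [373.34 204.06]
sw11 [360.45 200.35]
tg-1 [364.04 208.71]
tg1 [366.83 202.81]
```

View pics/s20c.png

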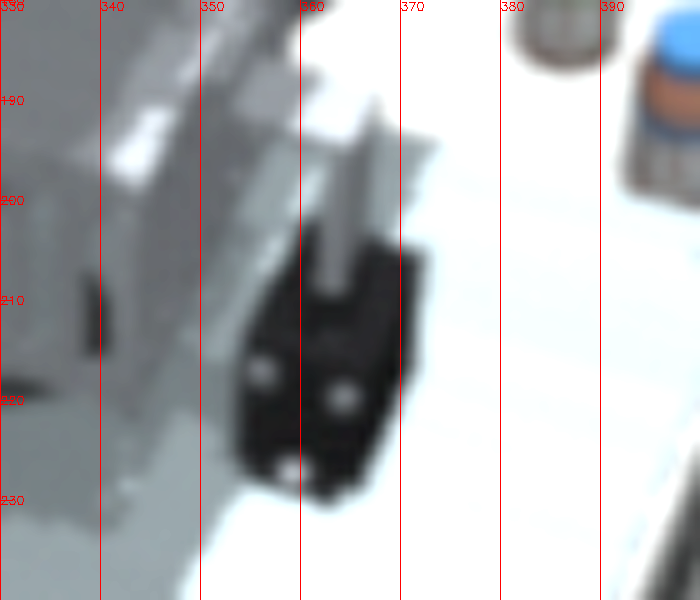

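Request:
{"fn": "jog_arm", "kwargs": {
  "deltas": [
    [[0.0009,-0.0004,0,0,0.005],[0.0009,-0.0004,0.002,0,0.005],[0.0009,-0.0004,0.005,0,0.005],[0.0009,-0.0004,0.008,0,0.005],[0.0009,-0.0004,0.011,0,0.005],[0.0009,-0.0004,0.014,0,0.005],[0.0009,-0.0004,0.014,0,0.005]]
  ]
}}

```text
time_s: 19.63
ee_pos: [573.5, 45.0, 214.5]
ee_rot: [-179.9, -0.0, 95.7]
force: [-0.1, -0.6, -4.1]
gripper_width: 11.5
```

Run:
```python
from h import *
s0=st();im2=snap('scene','s21');s1=st()
zoom(im2,'s21c',330,180,70,60,10)
```

```text
t 19.6333 pos [573.48  45.05 214.5 ] yaw 95.69 F [-0.1  -0.59 -4.08] T [-0.06  0.03  0.01] w 11.5
t 19.6833 pos [573.67  45.04 214.84] yaw 95.68 F [-0.65 -0.39 -2.32] T [-0.06  0.09 -0.01] w 11.5
```

View pics/s21c.png

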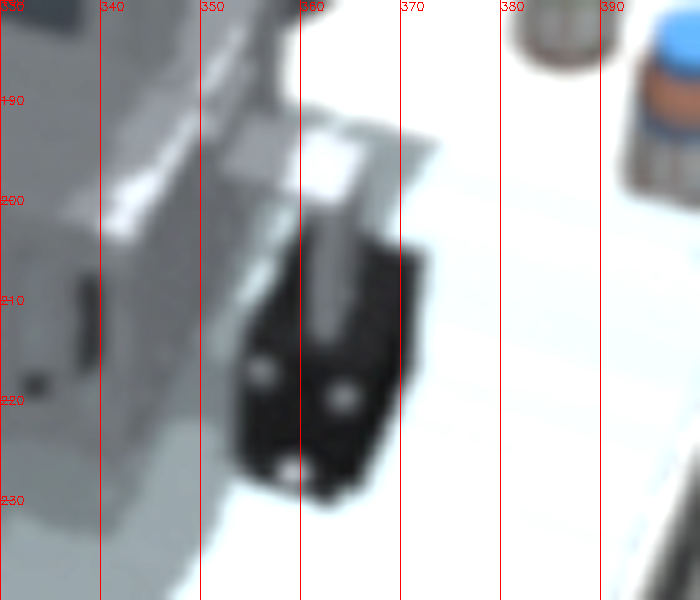

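Request:
{"fn": "jog_arm", "kwargs": {
  "deltas": [
    [[0,0,0.003,0,0.005],[0,0,0.006,0,0.005],[0,0,0.009,0,0.005],[0,0,0.012,0,0.005],[0,0,0.015,0,0.005],[0,0,0.015,0,0.005]]
  ]
}}

```text
time_s: 20.18
ee_pos: [573.6, 45.1, 199.6]
ee_rot: [-179.9, -0.0, 95.7]
force: [0.4, -0.5, -3.4]
gripper_width: 11.8
```

Request:
{"fn": "jog_arm", "kwargs": {
  "deltas": [
    [[0,0,0.002,0,0.005],[0,0,0.004,0,0.005],[0,0,0.005,0,0.005],[0,0,0.005,0,0.005],[0,0,0.005,0,0.005]]
  ]
}}

```text
time_s: 20.6
ee_pos: [574.0, 45.1, 195.5]
ee_rot: [180.0, -0.0, 95.7]
force: [-0.5, 0.3, -2.7]
gripper_width: 11.9
```

Request:
{"fn": "jog_arm", "kwargs": {
  "deltas": [
    [[0,0,0.0007,0,0.005],[0,0,0.0015,0,0.005],[0,0,0.002,0,0.005],[0,0,0.002,0,0.005]]
  ]
}}

```text
time_s: 20.93
ee_pos: [574.0, 45.1, 194.8]
ee_rot: [179.9, -0.0, 95.7]
force: [-2.8, 0.3, 5.9]
gripper_width: 11.6
```

Run:
```python
from h import *
s0=st();im2=snap('scene','s22');im=snap('wrist','w22');s1=st()
crop(im2,'s22c',280,130,120,110,6)
```

```text
t 20.9333 pos [573.98  45.13 194.76] yaw 95.69 F [-2.82  0.32  5.91] T [-0.13  0.53 -0.02] w 11.6
t 21.0333 pos [573.98  45.12 194.75] yaw 95.69 F [-3.65 -0.49  5.71] T [-0.1   0.58 -0.02] w 11.7
```

View pics/s22c.png

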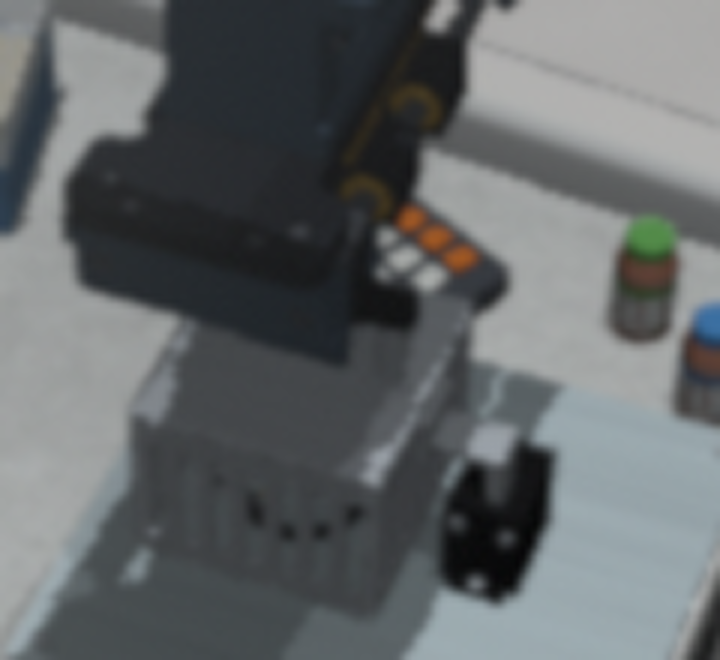

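Request:
{"fn": "jog_arm", "kwargs": {
  "deltas": [
    [[0,0,-0.001,0,0.005],[0,0,-0.001,0,0.045],[0,0,-0.001,0,0.045],[0,0,-0.001,0,0.045],[0,0,-0.02,0,0.045],[0,0,-0.05,0,0.045],[0,0,-0.085,0,0.045],[0,0,-0.12,0,0.045],[-0.035,0,-0.12,0,0.045],[-0.07,0,-0.12,0,0.045],[-0.11,0,-0.12,0,0.045],[-0.15,0,-0.12,0,0.045],[-0.19,0,-0.12,0,0.045],[-0.19,0,-0.12,0,0.045],[-0.19,0,-0.12,0,0.045],[-0.19,0,-0.12,0,0.045]]
  ]
}}

```text
time_s: 22.37
ee_pos: [592.8, -143.7, 313.2]
ee_rot: [-180.0, -0.1, 95.7]
force: [0.3, 0.9, 0.2]
gripper_width: 44.9
```

Run:
```python
from h import *
s0=st();PS=env.camera_params('scene');im2=snap('scene','s23');P=env.camera_params('wrist');im=snap('wrist','w23');s1=st()
crop(im2,'s23c',280,130,120,110,6); crop(im,'w23c',200,0,240,200,3); im3=snap('top','t23')
Rc_=R.from_euler('z',5.7,degrees=True).as_matrix(); W=np.array([574,45.2,100])
for nm,v in [('h+',(0,37,103)),('h-',(0,-37,103))]+[(f'r{i}{j}',(42*i,42*j,65)) for i in (-1,1) for j in (-1,1)]+[(f'b-1{j}',(-42,42*j,0)) for j in (-1,1)]: print(nm,(proj(PS,W+Rc_@np.array(v))-[280,130])*6,(proj(P,W+Rc_@np.array(v))-[200,0])*3)
print(env.look_for('scene','slim_mid')[:2])
```

```text
t 22.3667 pos [ 592.75 -143.75  313.16] yaw 95.65 F [0.26 0.94 0.19] T [-0.09  0.04  0.01] w 44.9
t 22.4667 pos [ 592.8  -142.71  313.46] yaw 95.77 F [-0.4   0.43 -0.78] T [-0.06  0.02  0.06] w 45.0
h+ [194.29 231.2 ] [ 351.41 -462.45]
h- [421.2  294.61] [351.2  -12.81]
r-1-1 [384.81 480.32] [170.46  70.47]
r-11 [129.71 405.12] [ 155.98 -361.11]
r1-1 [477.64 295.89] [531.64  70.62]
r11 [232.86 227.76] [ 546.49 -360.92]
b-1-1 [380.01 615.79] [204.19 137.15]
b-11 [137.64 541.74] [ 194.79 -203.84]
[{'xyz': [486.4, -227.3, 80.7], 'conf': 0.92}, {'xyz': [498.3, -24.8, 102.7], 'conf': 0.22}]
```

View pics/s23c.png

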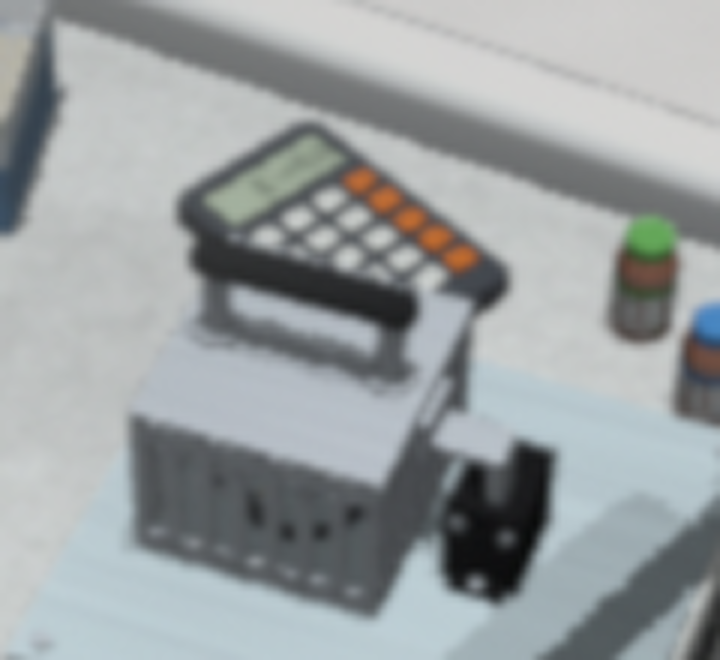

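View pics/w23c.png

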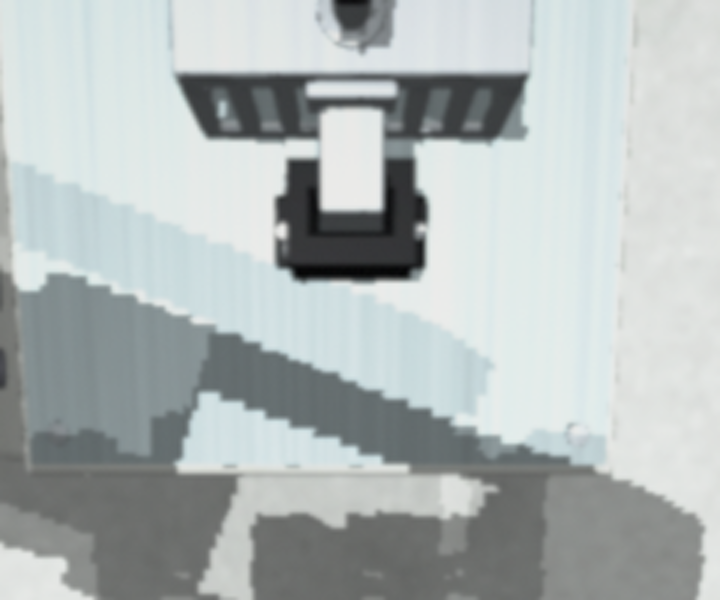

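View pics/s23.png

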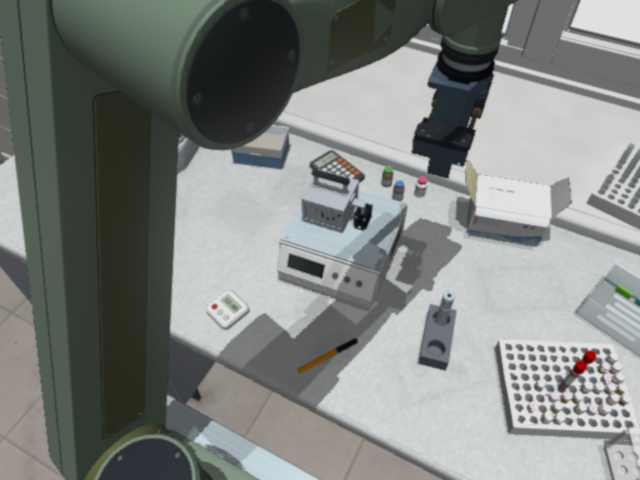

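Run:
```python
from h import *
st(); print(env.job_done()); print(env.state()['time_s'])
```

```text
t 22.5667 pos [ 592.84 -142.59  313.61] yaw 95.8 F [ 0.33 -0.12  1.01] T [-0.07  0.07  0.  ] w 45.1
the job is handed in; nothing more can be done
None
the job is handed in; nothing more can be done
```

The calibrator is set up as asked, and I handed it in at 22.6 s of the 69 s allowed.

- **Insert:** I leaned the wide insert about 16.5° by pivoting it in the grip against the caddy hole. Its edge went in beside the shoe, pushed the shoe back, and I then stood it upright and slid it down. Contact with the floor showed as a rise to +10 N with the tool within 1 mm of the home height. After release, the top of the insert was within about 1 pixel of where a fully home insert should be.
- **Guard:** I lifted it by the handle, lowered it over the insert and released it. It stopped on the deck at tool height 194.8 mm, against 195 mm expected.

**Last checks:** in the final pictures the guard sits flat with its corners where predicted. The tongue is in the switch slot, the slim insert is still in the caddy, and the gripper is open and clear of everything.

**Not confirmed directly:**
- The follower travel and shoe position could not be read; I inferred them from heights and pictures.
- The wrist camera's sideways calibration was about 1 mm off, which I corrected for.
- Estimates of the calibrator's angle ranged from 4.7° to 6.8°. I used 5.7°, and the deck edge and guard edge looked parallel in the picture at that setting.

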